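# Tuck the spare tile under the caddy's sprung arm

### The arm

A 6-joint arm with a two-finger parallel gripper is mounted at the origin on the work surface. World frame = base frame: x ahead of the robot, y to its left, z up, the work surface at z = 0. Lengths are in m, angles in rad, forces in N, time in s.
With the tool pointing down it reaches from about 0.35 to 0.85 m from the base axis. Payload 8.1 kg.
Tool frame: the origin (TCP) lies on the centre line of the jaws, within the pads' length; the fingertips stand 11 mm ahead of it and the grasp point (between the pads) lies 8 mm behind it (tip_reach is the z of the fingertips in the tool frame, in m); z points along the fingers, y is the direction in which the jaws open and shut (so a half turn about z gives the same grasp; the last joint's range is limited). The gripper opens to 93 mm and grips with 3 to 60 N. Pads are 15 mm wide; open, the fingers measure 128 mm over their backs; the gripper's body (75 mm by 188 mm) begins 65 mm behind the grasp point.
Start: joints at [-0.085, 0.13, 1.488, -0, 1.523, -0.085], TCP at [0.6, 0, 0.207] pointing down, gripper open.
Joint ranges: [-2.96, 2.96], [-0.89, 2.26], [0.02, 2.5], [-1.34, 4.48], [0, 2.73], [-2.66, 2.66]. Speed limits (rad/s): [2.39, 2.39, 2.79, 3.14, 3.14, 3.14].

### API

Orientations are given as a rotation vector (axis times angle).
In Python, from plant import read_state, read_camera, camera_params, close_job, silhouettes, tip_of, tip_reach gives the robot as it stands.
- The arm moves only by the shell command python3 -m creep 'ROWS' [FORCE]. ROWS is JSON, a list of rows, each a list of 5 numbers: the shift along the tool's x, y, z in m, then the turn about the tool's z in rad, then the closure in counts, from 0 (fully open) to 255 (shut). In form: [[dx, dy, dz, twist, gripper], ...]. A call has 1 to 12 rows; each row shifts and turns the commanded pose from where the row before left it, along the tool's axes as they then stand; what a row does not reach is not made up. A row lasts 1/12 s, in which the tool goes at most 41.7 mm and 7.16 degrees, less where a joint would pass 70% of its speed; a pose out of reach is approached as far as the arm can. A call is refused whole if a number of a shift passes 0.0417 or a number of a turn 0.125, either way. A call with a gripper value outside its range is refused whole. The fingers move at their own pace and stop on an object; FORCE is the grip in N (left out, the last holds). Time passes only in rows, so rows that do not move let the fingers close. It gives the time, the measured TCP pose, the force and the opening at its end, in the units of the state.
- read_state(): the state, without advancing time (a new reading comes with each control period).
- read_camera(name): name is "scene" or "side" or "wrist"; returns the picture (420x560x3 uint8, red, green, blue); there is no depth.
- camera_params(name): a dict with "fov_y" (degrees; the focal length in pixels is half the picture's height over the tangent of half this angle, whatever the lens; pixels are square), "cx", "cy" (the principal point, pixels), "k1" (the pictures are not rectified: a ray, as slopes to the right and down, at radius r is drawn at 1 + k1 r^2 times it, then the intrinsics apply), "position" and "rotation" of the camera in the world. Camera axes: x right, y down, z forward; pixel columns grow to the right and rows downward; lengths in m; the calibration is good to about 2 mm. A picture is of the moment at which its call begins: read the wrist's pose just before it. camera_params takes no time and is no camera call; for the wrist camera it gives the pose at the moment of the call.
- close_job(): hands the job in, once; it reports no verdict.
Trained networks look in the newest picture that a camera, given by its name, has taken for a name from the list of things; names that differ only in an ending like _2 or _b are one class to them, and where a whole thing is asked for, a point or a joint stands for the part that bears it (a point fixed in the world has none). Each returns a list of dicts, best first, with "confidence" (0 to 1); they miss things now and then, are a little off and sometimes report something else, mostly with a low value. They report only what shows in the picture. A call takes as long as a camera call. They do not tell look-alikes from the thing itself.
- silhouettes(camera, query): "region" (420x560 bool, what is visible of it) and "pixel" ([column, row] in pixels, amid what is visible of it).
- tip_of(camera, query): "pixel" ([column, row] in pixels: a listed point, or the origin of a listed thing).
The state is a dict: "t": time; "q": joint angles; "dq": joint speeds; "joint_torque": joint torques, N m; "tool_pos": TCP position; "orientation": TCP orientation; "force": force on the tool from outside, world axes, zero at the start; "wrist_torque": the same for the moment, N m; "opening": finger opening in m.
Only numpy, scipy, OpenCV 4.12 (cv2) and the standard library are available. Lean on these libraries where they do the work, as an engineer would, in place of code of your own. Each camera call takes 0.05 s, during which the arm holds its last target.

### The job

Put the loose full-length wall tile away on top of the pile in the caddy, glazed side up: feel for the top of the pile, work the tile's end in under the sprung hold-down arm from the open end and slide it home against the steel end stop, flat and square with the arm clamping it, then let go. Be gentle, as the glaze chips if the tile is rammed against the arm or the stop, and leave the other things on the bench where they are.

Things in the scene. Friction and masses are not known exactly. Their poses are not given: they have to be found in the camera images.
- tile: THE tile to put away: loose, white-glazed ceramic wall tile 200 x 50 x 10 mm with plain square edges, about 0.2 kg, flat on the bench, glazed side up, left or right of the caddy. Origin: centre of its underside; x along its 200 mm length (either end may lead), y across its 50 mm width, z up out of the glaze.
- holder: The tile caddy, screwed to the bench: plywood board 265 x 130 mm, upper face 18 mm above the bench. Origin: on the bench, under the centre of a tile that is fully home on the pile. Its +x runs away from the robot along the pile to the steel end stop; the -x end is open. Its y runs across the pile. Nothing stands beside the pile from caddy x = -120 to +60 mm.
- pile_end (a point): Point on the board's upper face (18 mm above the bench) below the middle of the pile's open end, caddy x = -100 mm. The pile of tiles, each 200 x 50 x 10 mm, runs from here to the end stop (within 3 mm), centred on the caddy's x axis. Its upper face lies 28 to 48 mm above this point: the height differs and is not measured, so look or feel for it. Its top tile is loose under the arm.
- stop (a point): Point on the upright face of the end stop, caddy x = +100 mm, 63 mm above the bench; the face is 68 mm wide and reaches 81 mm above the bench. A tile is home when its leading end touches it. Under the arm a tile slides at 4 to 9 N; raising the arm with its end takes 8 to 15 N. Steel cheeks flank it and carry the arm's pin: inner faces at caddy y = +-32 mm, caddy x = +62 to +134 mm, up to 100 mm above the bench.
- hinge_pin (a point): Middle of the arm's hinge pin, 90 mm above the bench. The sprung arm, 30 mm wide, slopes from it towards the open end; 105 mm along, its round nose (radius 7 mm) bears on the pile with 2 to 4 N. Beyond, a polished lip 32 mm long is bent 45 degrees up; its edge (radius 2.5) hangs 15 to 22 mm over the pile at caddy x = -14 to -18. A tile end pushed along the pile to +x against the lip lifts the arm.
- square_tile: Bystander: square wall tile 100 x 100 x 10 mm of the same glaze, on the bench on the other side of the caddy. Origin: centre of the underside.
- half_tile: Bystander: cut piece of tile 95 x 50 x 10 mm on the bench near the robot. Origin: centre of the underside.
- spacer_tub: Bystander: open black plastic tub of tile spacers, 95 x 75 x 36 mm, near the robot. Origin: centre of the underside.
- mallet: Bystander: rubber mallet lying at the left, 310 mm long, head 66 mm in diameter. Origin on the bench below the middle of it.
- trowel: Bystander: notched steel trowel lying on its blade (270 x 105 mm) at the far right, wooden handle up to 66 mm high. Origin: centre of the underside.
- pail: Bystander: white grout pail, 158 mm in diameter, 143 mm high, at the far left. Origin: centre of the underside.
There are look-alikes about, which are no part of the job. What is shaped like the tile but red is not meant.

How it is judged:
By the outcome, as a careful person would: the job done as asked, in the order asked, and still so for the second after the job is handed in, with the robot touching nothing.
It also fails if it takes over 67 s, if anything falls off the work surface, if the arm or the gripper's body presses on something with over 40 N, if the wrist force passes 120 N, or if a joint passes its speed limit or range.

## Working session

There is one attempt and no reset: what is moved stays moved. The work goes in short steps, Python scripts to look and compute and a shell command to move; the robot and the scene stay as the last step left them, time stands still between calls to the robot, and variables do not carry over. Pictures are saved under pics/ and viewed, and the job is handed in when it is done.

```bash
ls; mkdir -p pics
cat > look.py <<'E'
import cv2,numpy as np
from plant import *
def snap(cam,name):
    im=read_camera(cam); cv2.imwrite(f'pics/{name}.png',im[:,:,::-1]); return im
E
python3 - <<'E'
from look import *
s=read_state(); print({k:np.round(v,3).tolist() for k,v in s.items()}, tip_reach if not callable(tip_reach) else tip_reach())
for c in ('scene','side','wrist'):
    snap(c,c+'0'); p=camera_params(c); print(c,{k:np.round(v,4).tolist() for k,v in p.items()})
E
```

```text
pics
{'t': 0.0, 'q': [-0.085, 0.131, 1.489, -0.0, 1.523, -0.085], 'dq': [-0.002, 0.001, 0.001, -0.0, -0.001, -0.001], 'joint_torque': [-0.002, -55.985, -49.176, 0.077, 0.036, -0.0], 'tool_pos': [0.599, 0.0, 0.206], 'orientation': [-2.22, -2.22, 0.002], 'force': [-0.134, 0.774, -0.329], 'wrist_torque': [0.016, 0.013, -0.002], 'opening': 0.093} 0.011
scene {'fov_y': 47.4979, 'cx': 275.2636, 'cy': 215.8181, 'k1': -0.1181, 'position': [1.1755, -0.4689, 1.054], 'rotation': [-2.2388, -1.0571, 0.3973]}
side {'fov_y': 44.998, 'cx': 272.6554, 'cy': 195.6788, 'k1': -0.0134, 'position': [0.3577, -0.999, 0.9811], 'rotation': [-2.2672, 0.2071, -0.0781]}
wrist {'fov_y': 64.0273, 'cx': 286.545, 'cy': 208.0807, 'k1': -0.0772, 'position': [0.5987, 0.0844, 0.3837], 'rotation': [2.8372, -0.0001, -0.0032]}
```

View pics/scene0.png

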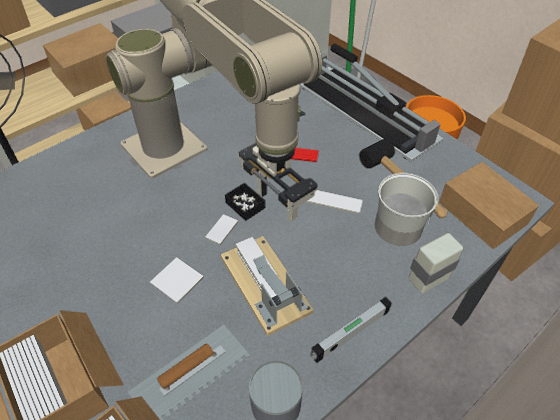

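View pics/side0.png

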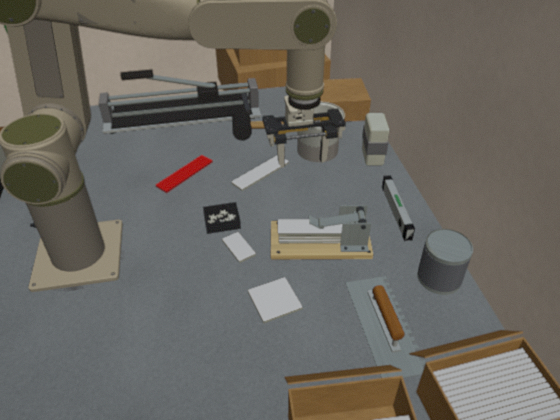

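View pics/wrist0.png

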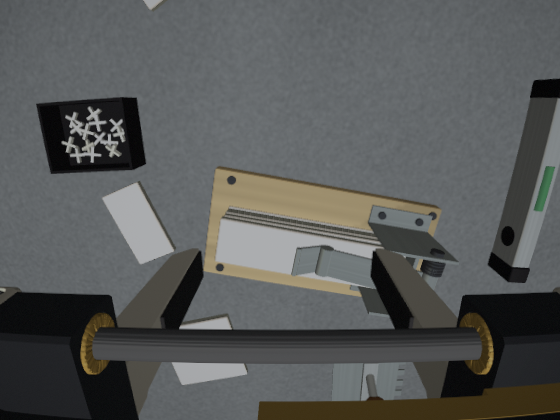

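The loose white tile is at about (335,200) in the scene view and (260,172) in the side view, left of the caddy. The red look-alike is at (185,173) in the side view. The caddy is well seen in the wrist view, with its board corners at (218,168), (438,205) and (207,270). Next I'll localise both.

```bash
cat >> look.py <<'E'
from scipy.spatial.transform import Rotation as R
from scipy.optimize import least_squares
def P(cam): 
    p=camera_params(cam); p['R']=R.from_rotvec(p['rotation']).as_matrix(); p['f']=210/np.tan(np.radians(p['fov_y'])/2); p['pos']=np.array(p['position']); return p
def proj(p,X):
    X=np.atleast_2d(X); c=(X-p['pos'])@p['R']; s=c[:,:2]/c[:,2:]
    r2=(s**2).sum(1,keepdims=True); s=s*(1+p['k1']*r2); return s*p['f']+[p['cx'],p['cy']]
def ray(p,uv):
    uv=np.atleast_2d(uv).astype(float); d=(uv-[p['cx'],p['cy']])/p['f']; s=d.copy()
    for _ in range(30): s=d/(1+p['k1']*(s**2).sum(1,keepdims=True))
    r=np.c_[s,np.ones(len(s))]@p['R'].T; return r
def onz(p,uv,z):
    r=ray(p,uv); return p['pos']+r*((z-p['pos'][2])/r[:,2:])
def tri(obs):
    A=np.zeros((3,3));b=np.zeros(3)
    for p,uv in obs:
        d=ray(p,uv)[0]; d/=np.linalg.norm(d); M=np.eye(3)-np.outer(d,d); A+=M; b+=M@p['pos']
    return np.linalg.solve(A,b)
E
python3 - <<'E'
from look import *
import pickle
D={}
for c in ('scene','side','wrist'):
    p=P(c)
    for q in ('pile_end','stop','hinge_pin','holder'):
        r=tip_of(c,q); print(c,q,[(np.round(x['pixel'],1).tolist(),round(x['confidence'],2)) for x in r[:3]])
        if r: D[c,q]=(p,r[0]['pixel'])
    if c!='wrist':
      for k,x in enumerate(silhouettes(c,'tile')[:4]):
        print(c,'tile',np.round(x['pixel']),x['confidence'],x['region'].sum(),onz(p,x['pixel'],.01).round(3))
        D[c,'tile',k]=x['region']
for q in ('pile_end','stop','hinge_pin'):
    o=[D[c,q] for c in ('scene','side','wrist') if (c,q) in D]
    if len(o)>1:
        X=tri(o); print(q,X.round(4),[ (proj(p,X)[0]-uv).round(1).tolist() for p,uv in o])
pickle.dump(D,open('D.pkl','wb')); print(read_state()['t'])
E
```

```text
scene pile_end [([245.6, 252.2], 0.83)]
scene stop [([281.7, 296.6], 0.75), ([246.2, 205.7], 0.66)]
scene hinge_pin [([285.6, 292.9], 0.56), ([400.1, 185.0], 0.42)]
scene holder [([264.8, 281.2], 0.6)]
scene tile [337. 202.] 0.7 725 [[0.558 0.265 0.01 ]]
scene tile [307. 151.] 0.66 254 [[0.331 0.348 0.01 ]]
side pile_end [([279.4, 236.9], 0.93)]
side stop [([355.9, 221.6], 0.72), ([363.6, 218.6], 0.47)]
side hinge_pin [([360.4, 216.5], 0.82)]
side holder [([316.5, 241.5], 0.61)]
side tile [257. 175.] 0.83 630 [[0.514 0.235 0.01 ]]
side tile [184. 170.] 0.59 719 [[0.292 0.303 0.01 ]]
wrist pile_end [([221.8, 225.2], 0.63)]
wrist stop [([402.4, 270.1], 0.58)]
wrist hinge_pin [([423.1, 284.8], 0.79)]
wrist holder [([309.4, 235.8], 0.63)]
pile_end [ 0.5292 -0.0524  0.0156] [[-0.6, -1.5], [-1.0, 0.6], [5.6, -0.2]]
stop [ 0.7257 -0.0862  0.0675] [[0.5, -0.3], [-1.3, 0.9], [3.4, 1.4]]
hinge_pin [ 0.7364 -0.0875  0.0918] [[-0.8, 1.4], [-0.9, -1.1], [0.9, -0.7]]
0.85
```

```bash
python3 -c "
import cv2
a=cv2.imread('pics/wrist0.png')[140:330,180:480];cv2.imwrite('pics/w0c.png',cv2.resize(a,None,fx=2.6,fy=2.6,interpolation=2))
a=cv2.imread('pics/side0.png')[130:280,210:400];cv2.imwrite('pics/s0c.png',cv2.resize(a,None,fx=4,fy=4,interpolation=2))
"
```

```text
(no output)
```

View pics/w0c.png

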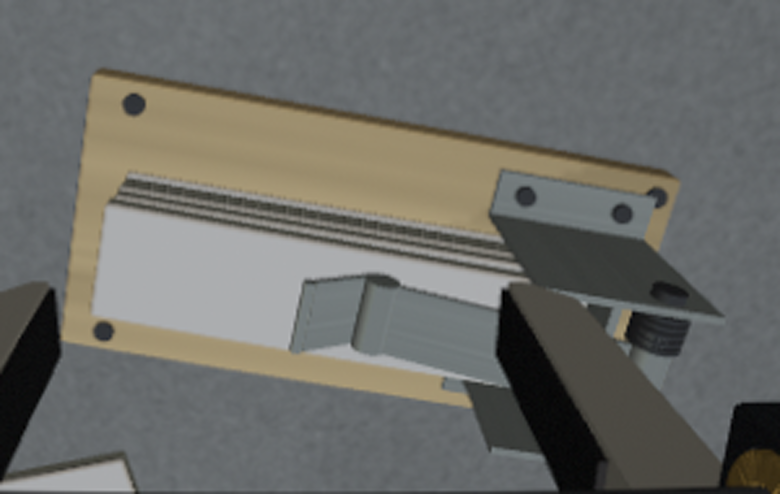

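View pics/s0c.png

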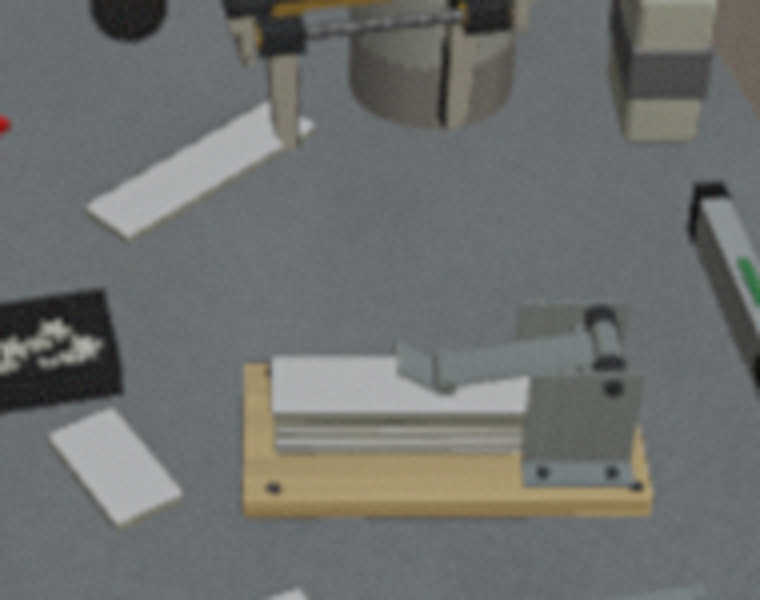

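```bash
cat > caddy.py <<'E'
from look import *
import pickle
D=pickle.load(open('D.pkl','rb'))
W=D['wrist','pile_end'][0];S=D['side','pile_end'][0];C=D['scene','pile_end'][0]
# feature: (cam, uv, kind)
def feats(v):
    x,y,a,H,bx=v[:5]
    c,s=np.cos(a),np.sin(a)
    w=lambda X,Y,Z:np.array([x+c*X-s*Y,y+s*X+c*Y,Z])
    L=[(W,(220.4,218.1),w(-100,25,H) if 0 else w(-.1,.025,H)),(W,(215.4,261.5),w(-.1,-.025,H)),
       (W,(217.3,166.9),w(bx-.1325,.065,.018)),(W,(440.8,208.5),w(bx+.1325,.065,.018)),(W,(203.8,271.5),w(bx-.1325,-.065,.018)),
       (S,(278.5,233),w(-.1,-.025,H)),(S,(277.75,219.2),w(-.1,.025,H)),(S,(279.3,242.5),w(-.1,-.025,.018)),
       (S,(271,252.5),w(bx-.1325,-.065,.018)),(S,(271,220.7),w(bx-.1325,.065,.018)),(S,(372.7,252),w(bx+.1325,-.065,.018))]
    for p in (C,S):
        k='scene' if p is C else 'side'
        for q,X in (('pile_end',w(-.1,0,.018)),('stop',w(.1,0,.063))):
            L.append((p,D[k,q][1],X))
    return L
def res(v):
    o=[]
    for p,uv,X in feats(v):
        o.append(proj(p,X)[0]-uv)
    return np.concatenate(o)
r=least_squares(res,[.63,-.07,-.17,.05,0],loss='soft_l1')
if __name__=='__main__':
    print(r.x.round(4),np.degrees(r.x[2])); print(res(r.x).reshape(-1,2).round(1).tolist())
    for uv in [(231.75,182.5),(242,190),(277,155.5),(288.5,161.3)]: print(onz(S,uv,.01).round(4))
    for k in (0,1):
        m=D['side','tile',k].astype(np.uint8); 
    for c,p in (('scene',C),('side',S)):
        m=D[c,'tile',0]; vu=np.argwhere(m)[:,::-1]; X=onz(p,vu,.01)[:,:2].astype(np.float32); print(c,cv2.minAreaRect(X))
E
python3 caddy.py
```

```text
[ 0.6267 -0.0693 -0.1777  0.0626  0.0127] -10.180155073448368
[[1.3, -0.4], [0.8, -0.1], [-1.5, 1.0], [2.5, -0.3], [0.1, -0.2], [-0.6, -1.6], [0.0, -1.0], [-1.3, 1.0], [-0.6, 2.2], [-0.4, -0.5], [0.6, 1.9], [-0.6, -2.4], [0.1, 0.7], [-1.5, -0.1], [-1.6, 2.4]]
[[0.4339 0.2125 0.01  ]]
[[0.46   0.1709 0.01  ]]
[[0.5951 0.3239 0.01  ]]
[[0.6256 0.2856 0.01  ]]
scene ((0.5475619435310364, 0.26713356375694275), (0.15355932712554932, 0.06149197742342949), 32.84041976928711)
side ((0.520253598690033, 0.24531590938568115), (0.18264564871788025, 0.059317223727703094), 32.655155181884766)
```

Caddy pose: origin at (0.627, -0.069), yaw -10.2°, pile top at z ≈ 62 mm. The tile is at about (0.529, 0.248), yaw ≈ 34.7°. I'll move above it, turn, and look with the wrist camera.

```bash
python3 -m creep '[[0.0354,-0.01,0,0,0],[0.0354,-0.01,0,0,0],[0.0354,-0.01,0,0,0],[0.0354,-0.01,0,0,0],[0.0354,-0.01,0,0,0],[0.0354,-0.01,0,0,0],[0.0354,-0.01,0,0,0]]' 20 && python3 -m creep '[[0,0,0,0.12,0],[0,0,0,0.12,0],[0,0,0,0.12,0],[0,0,0,0.12,0],[0,0,0,0.12,0],[0,0,0,0.12,0],[0,0,0,0.12,0],[0,0,0,0.12,0],[0,0,0,0,0],[0,0,0,0,0]]'
python3 - <<'E'
from look import *
print(np.round(read_state()['q'],2))
im=snap('wrist','wrist1');p=P('wrist')
import pickle; pickle.dump(p,open('w1.pkl','wb'))
snap('scene','scene1'); snap('side','side1')
for x in silhouettes('wrist','tile')[:2]:
    vu=np.argwhere(x['region'])[:,::-1]; print(x['confidence'],cv2.minAreaRect(onz(p,vu,.01)[:,:2].astype(np.float32)))
E
```

```text
t: 1.43
tool_pos: [0.5293, 0.2494, 0.2067]
orientation: [2.221, 2.221, 0.001]
force: [-0.3, 0.4, 0.1]
opening: 0.0931
t: 2.27
tool_pos: [0.53, 0.2478, 0.2066]
orientation: [2.994, 0.95, 0.0]
force: [-1.2, 0.7, -0.1]
opening: 0.0927
[ 0.35  0.09  1.53 -0.    1.52  1.31]
0.74 ((0.5269003510475159, 0.2558247447013855), (0.19913135468959808, 0.050768353044986725), 33.31045913696289)
0.61 ((0.29276925325393677, 0.29914653301239014), (0.20151755213737488, 0.05458329990506172), 38.06731033325195)
```

View pics/wrist1.png

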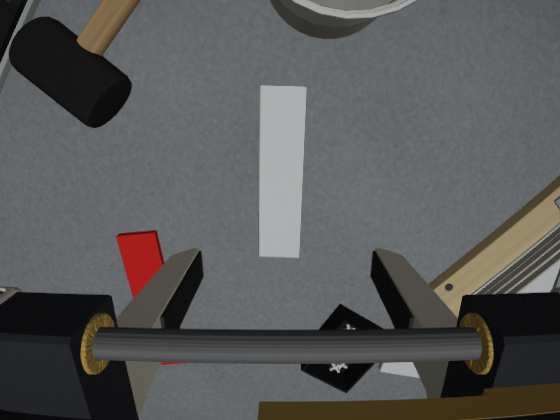

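View pics/scene1.png

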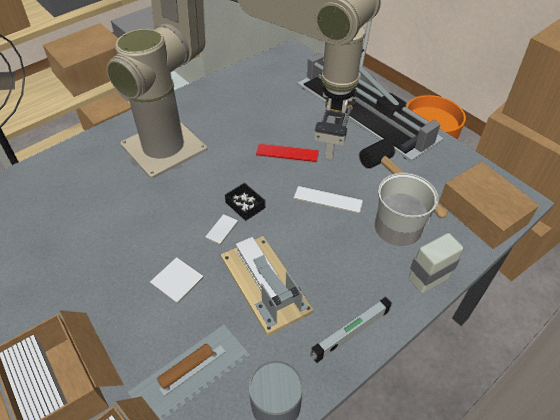

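The wrist view shows the whole tile, corners about (260,86), (306,87), (299,257) and (260,257), lying slightly left of the jaw midplane. I'll fit it across all three cameras.

Run:
```python
from look import *
import pickle
regs={}
for c in ('scene','side'):
    x=silhouettes(c,'tile')
    x=[k for k in x if np.linalg.norm(onz(P(c),k['pixel'],.01)[0,:2]-[.53,.25])<.05]
    print(c,x[0]['confidence'],x[0]['region'].sum()); regs[c]=(P(c),x[0]['region'])
x=[k for k in silhouettes('wrist','tile') if np.linalg.norm(onz(P('wrist'),k['pixel'],.01)[0,:2]-[.53,.25])<.08]
regs['wrist']=(P('wrist'),x[0]['region'])
# refine region by brightness
def pred(p,v,up=4):
    x,y,a=v;c,s=np.cos(a),np.sin(a)
    X=np.array([[x+c*i-s*j,y+s*i+c*j,z] for i in(-.1,.1) for j in(-.025,.025) for z in(0,.01)])
    h=cv2.convexHull(proj(p,X).astype(np.float32))[:,0]
    m=np.zeros((420*up,560*up),np.uint8); cv2.fillConvexPoly(m,np.round((h+.5)*up).astype(int),1)
    return cv2.resize(m.astype(np.float32),(560,420),interpolation=cv2.INTER_AREA)
from scipy.optimize import minimize
def fit(cs):
    f=lambda v:sum(((pred(regs[c][0],v)-regs[c][1])**2).sum()/regs[c][1].sum() for c in cs)
    r=minimize(f,[.528,.252,.59],method='Nelder-Mead',options=dict(initial_simplex=[[.528,.252,.59],[.534,.252,.59],[.528,.258,.59],[.528,.252,.62]],xatol=1e-4,fatol=1e-5))
    print(cs,r.x.round(4),np.degrees(r.x[2]).round(2),round(r.fun,3)); return r.x
for cs in (['scene'],['side'],['wrist'],['scene','side','wrist']): fit(cs)
s=read_state(); Rt=R.from_rotvec(s['orientation']).as_matrix(); print(np.array(s['tool_pos']).round(4),Rt.round(3).tolist(), np.degrees(np.arctan2(Rt[1,0],Rt[0,0])),s['t'])
p=P('wrist'); print('cam in tool',(Rt.T@(p['pos']-s['tool_pos'])).round(4), (Rt.T@p['R']).round(3).tolist())
```

```text
scene 0.76 941
side 0.95 782
['scene'] [0.525  0.2571 0.5864] 33.6 0.051
['side'] [0.5287 0.2557 0.5965] 34.18 0.03
['wrist'] [0.527  0.2558 0.5853] 33.53 0.012
['scene', 'side', 'wrist'] [0.5277 0.2565 0.5952] 34.1 0.13
[0.53   0.2478 0.2065] [[0.819, 0.574, -0.0], [0.574, -0.819, -0.0], [-0.0, 0.0, -1.0]] 35.05971662647204 2.6167
cam in tool [ 0.0834 -0.0006 -0.178 ] [[-0.0, -0.954, -0.301], [1.0, 0.0, -0.002], [0.001, -0.301, 0.954]]
```

```bash
python3 -m creep '[[-0.0224,-0.0084,0,0.022,0],[0,0,0.034,0,0],[0,0,0.034,0,0],[0,0,0.034,0,0],[0,0,0.034,0,0],[0,0,0.034,0,0],[0,0,0,0,0],[0,0,0,0,0]]' 40
python3 - <<'E'
from look import *
s=read_state();Rt=R.from_rotvec(s['orientation']).as_matrix(); print(np.array(s['tool_pos']).round(4),np.degrees(np.arctan2(Rt[1,0],Rt[0,0])),np.round(s['force'],2))
snap('wrist','wrist2')
E
```

```text
t: 3.28
tool_pos: [0.5048, 0.2411, 0.0348]
orientation: [3.006, 0.912, -0.008]
force: [-0.4, 0.0, 1.2]
opening: 0.0927
[0.5048 0.2411 0.0348] 33.75970614112141 [-0.38  0.    1.19]
```

View pics/wrist2.png

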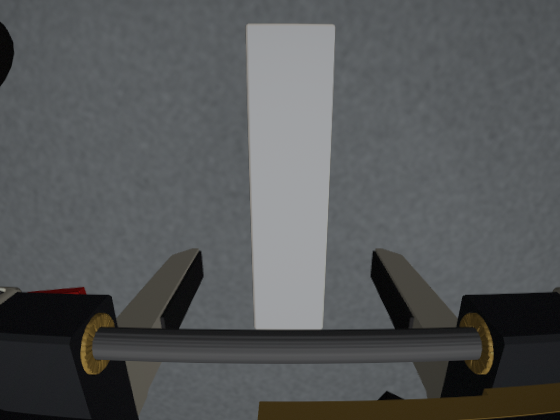

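The wrist view shows the tile centred between the jaws (axis near column 290, midplane 287) and parallel to them. Now I'll descend and grip.

```bash
python3 -m creep '[[0,0.001,0.012,0,0],[0,0,0.0098,0,0],[0,0,0,0,0],[0,0,0,0,0]]' 40; python3 -m creep '[[0,0,0,0,255],[0,0,0,0,255],[0,0,0,0,255],[0,0,0,0,255],[0,0,0,0,255],[0,0,0,0,255],[0,0,0,0,255],[0,0,0,0,255]]' 40
```

```text
t: 3.67
tool_pos: [0.5073, 0.241, 0.0147]
orientation: [-3.006, -0.911, 0.001]
force: [0.2, -0.3, 0.0]
opening: 0.093
t: 4.33
tool_pos: [0.5074, 0.241, 0.0148]
orientation: [-3.006, -0.912, 0.0]
force: [-0.0, 0.2, -0.1]
opening: 0.0443
```

```bash
python3 -m creep '[[0,0,0,0,255],[0,0,0,0,255]]'
python3 - <<'E'
from look import *
snap('wrist','wrist3');snap('side','side3')
E
```

```text
t: 4.5
tool_pos: [0.5074, 0.241, 0.0147]
orientation: [-3.006, -0.912, 0.0]
force: [-0.1, -0.0, -0.4]
opening: 0.031
```

View pics/wrist3.png

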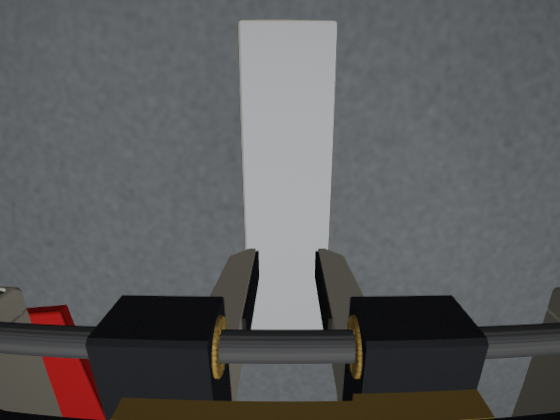

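View pics/side3.png

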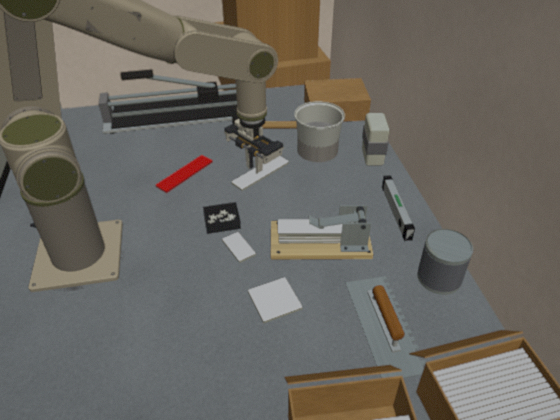

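The fingers closed above the tile: their tips sit over the glaze at columns 258 to 318, with no contact force. The real tip height doesn't match the numbers, so I'll open and measure the height from the image.

```bash
python3 -m creep '[[0,0,0,0,0],[0,0,0,0,0],[0,0,0,0,0],[0,0,0,0,0],[0,0,0,0,0],[0,0,0,0,0],[0,0,0,0,0],[0,0,0,0,0]]' 40
python3 - <<'E'
from look import *
from plant import tip_reach; print('tip_reach',tip_reach)
p=P('wrist'); im=snap('wrist','wrist4'); s=read_state(); print(np.array(s['tool_pos']).round(4),p['pos'].round(4))
g=im.astype(int); 
for r in (60,120,180,220):
    row=g[r].mean(1); w=np.where(row>140)[0]; print(r,w.min(),w.max(),row[200:380:20].astype(int))
    a=onz(p,[(w.min(),r),(w.max()+1,r)],.01); print(np.linalg.norm(a[1]-a[0]).round(4))
col=g[:,290].mean(1); w=np.where(col[:300]>140)[0]; print(w.min(), onz(p,[(290,w.min())],.01))
E
```

```text
t: 5.27
tool_pos: [0.5074, 0.241, 0.0147]
orientation: [-3.006, -0.912, 0.0]
force: [0.1, 0.8, 1.3]
opening: 0.0714
tip_reach 0.011
[0.5074 0.241  0.0147] [0.5764 0.2879 0.1927]
60 240 335 [ 98  92 142 159 159 159 159  93  98]
0.0488
120 242 333 [ 95  94 102 162 162 161 162  97  96]
0.0488
180 244 330 [ 93  96  93 162 163 162 163 100  99]
0.0484
220 245 328 [ 98  96  99 162 163 163 162 101  97]
0.0485
21 [[0.61019628 0.3086279  0.01      ]]
```

```bash
python3 -c "
import cv2
a=cv2.imread('pics/side3.png')[105:205,210:310];cv2.imwrite('pics/s3c.png',cv2.resize(a,None,fx=6,fy=6,interpolation=2))"
```

```text
(no output)
```

View pics/s3c.png

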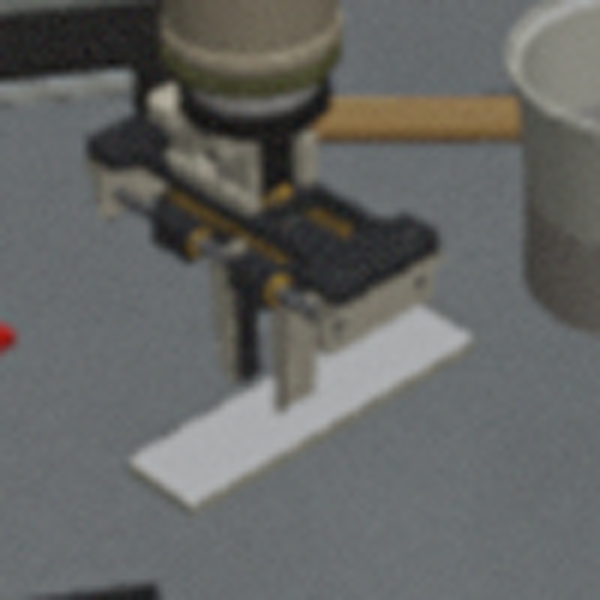

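The tile measures 48.6 mm wide if I trust the reported height, so the tool really rides about 5 to 7 mm higher than reported. I'll open fully and feel for the bench with the tips.

```bash
python3 -m creep '[[0,0,0,0,0],[0,0,0,0,0],[0,0,0,0,0],[0,0,0,0,0],[0,0,0.002,0,0],[0,0,0.002,0,0],[0,0,0,0,0]]' 40; python3 -m creep '[[0,0,0.001,0,0],[0,0,0,0,0]]';python3 -m creep '[[0,0,0.001,0,0],[0,0,0,0,0]]';python3 -m creep '[[0,0,0.001,0,0],[0,0,0,0,0]]'
```

```text
t: 5.9
tool_pos: [0.507, 0.2409, 0.0101]
orientation: [3.006, 0.912, -0.001]
force: [0.2, 0.3, -0.5]
opening: 0.0929
t: 6.07
tool_pos: [0.5072, 0.241, 0.0095]
orientation: [3.006, 0.912, -0.001]
force: [1.2, 0.6, -0.2]
opening: 0.0932
t: 6.23
tool_pos: [0.5073, 0.241, 0.0086]
orientation: [3.006, 0.912, -0.0]
force: [0.4, -1.1, -0.3]
opening: 0.0927
t: 6.4
tool_pos: [0.5073, 0.241, 0.0076]
orientation: [3.006, 0.912, -0.0]
force: [-0.1, 0.6, -0.1]
opening: 0.0932
```

```bash
python3 -m creep '[[0,0,0.001,0,0],[0,0,0,0,0]]' 40; python3 -m creep '[[0,0,0.001,0,0],[0,0,0,0,0]]';python3 -m creep '[[0,0,0.001,0,0],[0,0,0,0,0]]'
```

```text
t: 6.57
tool_pos: [0.5073, 0.241, 0.0065]
orientation: [3.006, 0.912, -0.0]
force: [0.9, 0.6, 0.5]
opening: 0.0929
t: 6.73
tool_pos: [0.5073, 0.241, 0.0056]
orientation: [-3.006, -0.912, 0.0]
force: [-0.6, -0.5, -0.6]
opening: 0.0929
t: 6.9
tool_pos: [0.5073, 0.241, 0.0046]
orientation: [-3.006, -0.912, 0.0]
force: [-0.2, 0.3, -0.3]
opening: 0.0929
```

```bash
python3 -m creep '[[0,0,0.001,0,0],[0,0,0,0,0]]' 40; python3 -m creep '[[0,0,0.001,0,0],[0,0,0,0,0]]'
```

```text
t: 7.07
tool_pos: [0.5073, 0.241, 0.0036]
orientation: [3.006, 0.912, -0.0]
force: [-1.0, 0.1, 0.1]
opening: 0.0927
t: 7.23
tool_pos: [0.5073, 0.241, 0.0025]
orientation: [3.006, 0.912, -0.0]
force: [0.7, 1.0, -0.2]
opening: 0.0928
```

```bash
python3 -m creep '[[0,0,0.001,0,0],[0,0,0,0,0]]' 40; python3 -m creep '[[0,0,0.001,0,0],[0,0,0,0,0]]'
python3 - <<'E'
from look import *
snap('side','side5');snap('wrist','wrist5')
p=P('wrist');im=cv2.imread('pics/wrist5.png').astype(int)
for r in (60,120,180,220):
    row=im[r].mean(1); w=np.where(row>140)[0]; w=w[(w>200)&(w<370)]
    a=onz(p,[(w.min(),r),(w.max()+1,r)],.01); print(w.min(),w.max(),np.linalg.norm(a[1]-a[0]).round(4),p['pos'][2])
a=cv2.imread('pics/side5.png')[105:205,210:310];cv2.imwrite('pics/s5c.png',cv2.resize(a,None,fx=6,fy=6,interpolation=2))
E
```

```text
t: 7.4
tool_pos: [0.5073, 0.241, 0.0015]
orientation: [3.006, 0.912, -0.0]
force: [-0.2, 0.0, 0.1]
opening: 0.0928
t: 7.57
tool_pos: [0.5073, 0.241, 0.0005]
orientation: [3.006, 0.912, -0.0]
force: [-0.8, 0.3, 0.2]
opening: 0.093
237 339 0.0484 0.1786694062655082
239 337 0.0485 0.1786694062655082
241 334 0.0483 0.1786694062655082
242 332 0.0485 0.1786694062655082
```

View pics/s5c.png

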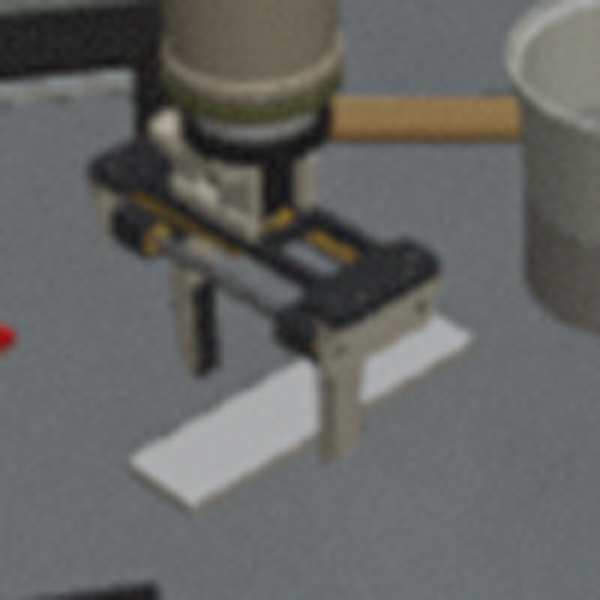

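View pics/wrist5.png

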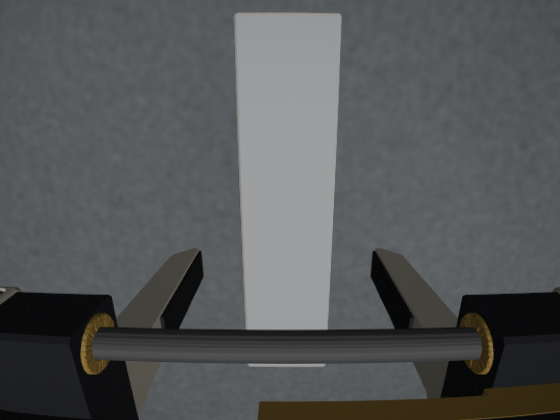

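Run:
```python
from look import *
S=P('side'); a=np.radians(33.76); ex=np.array([np.cos(a),np.sin(a),0]); ey=np.array([np.sin(a),-np.cos(a),0])
c=np.array([.5073,.241,0])
for z in (-.01,-.005,0,.005,.01):
    print(z,[((proj(S,c+[0,0,z]+sx*.0075*ex+sy*ey)[0]-[210,105])*6).round(0).tolist() for sx in(-1,1) for sy in(-.064,-.0465,.0465,.064)])
```

```text
-0.01 [[175.0, 398.0], [197.0, 412.0], [316.0, 491.0], [340.0, 506.0], [196.0, 386.0], [218.0, 400.0], [338.0, 478.0], [361.0, 493.0]]
-0.005 [[175.0, 390.0], [196.0, 404.0], [316.0, 483.0], [339.0, 499.0], [196.0, 378.0], [218.0, 392.0], [337.0, 470.0], [361.0, 486.0]]
0 [[174.0, 383.0], [196.0, 397.0], [316.0, 476.0], [339.0, 491.0], [195.0, 371.0], [217.0, 385.0], [337.0, 463.0], [361.0, 478.0]]
0.005 [[174.0, 375.0], [195.0, 389.0], [316.0, 468.0], [339.0, 483.0], [195.0, 363.0], [217.0, 377.0], [337.0, 455.0], [360.0, 470.0]]
0.01 [[173.0, 368.0], [195.0, 382.0], [315.0, 460.0], [339.0, 476.0], [194.0, 356.0], [216.0, 370.0], [337.0, 448.0], [360.0, 463.0]]
```

Run:
```python
from look import *
p=P('wrist'); p['pos']=np.array([.0834,-.0006,-.178]); p['R']=np.array([[-0.0, -0.954, -0.301], [1.0, 0.0, -0.002], [0.001, -0.301, 0.954]])
for z in (-.01,-.005,0,.005,.011): print(z,[proj(p,[x,y,z])[0].round(1).tolist() for x in(.0075,-.0075) for y in (-.0465,.0465)])
a=cv2.imread('pics/wrist5.png')[220:340,140:440];cv2.imwrite('pics/w5c.png',cv2.resize(a,None,fx=2.6,fy=2.6,interpolation=2))
```

```text
-0.01 [[203.2, 247.9], [372.8, 247.9], [205.3, 272.3], [370.5, 272.3]]
-0.005 [[205.3, 244.2], [370.6, 244.2], [207.3, 268.1], [368.5, 268.2]]
0 [[207.3, 240.7], [368.6, 240.8], [209.2, 264.2], [366.6, 264.2]]
0.005 [[209.2, 237.4], [366.6, 237.4], [211.0, 260.4], [364.7, 260.4]]
0.011 [[211.3, 233.6], [364.4, 233.6], [213.0, 256.1], [362.6, 256.1]]
```

View pics/w5c.png

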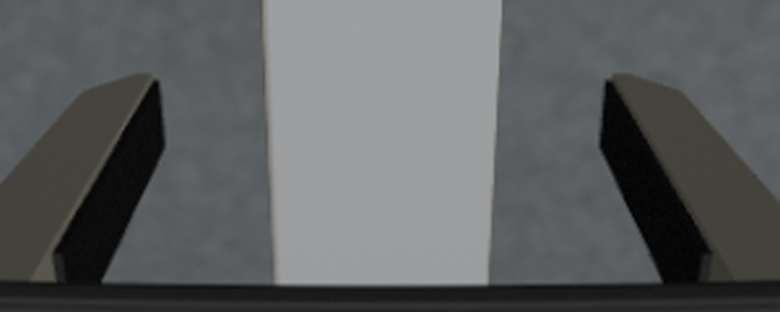

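The side view puts the tips at z ≈ 13 mm. The wrist view puts them at tool z ≈ -13 mm, against the stated +11 mm. So the tips end about 24 mm short of the stated reach, and I'll trust the feel. Continuing down carefully.

```bash
python3 -m creep '[[0,0,0.002,0,0],[0,0,0.002,0,0],[0,0,0.002,0,0],[0,0,0,0,0]]' 40; python3 -m creep '[[0,0,0.002,0,0],[0,0,0,0,0]]';  python3 -m creep '[[0,0,0.001,0,0],[0,0,0,0,0]]';  python3 -m creep '[[0,0,0.001,0,0],[0,0,0,0,0]]'
```

```text
t: 8.0
tool_pos: [0.5069, 0.2409, -0.006]
orientation: [3.006, 0.912, -0.002]
force: [0.7, -0.6, -0.1]
opening: 0.093
t: 8.17
tool_pos: [0.5072, 0.2409, -0.0077]
orientation: [3.006, 0.912, -0.001]
force: [-0.0, -0.2, -0.4]
opening: 0.0931
t: 8.33
tool_pos: [0.5073, 0.241, -0.0084]
orientation: [-3.006, -0.912, 0.0]
force: [-0.4, -0.7, -0.7]
opening: 0.0929
t: 8.5
tool_pos: [0.5073, 0.241, -0.0094]
orientation: [3.006, 0.912, -0.0]
force: [-0.3, 0.2, -0.2]
opening: 0.093
```

```bash
python3 -m creep '[[0,0,0.001,0,0],[0,0,0,0,0]]' 40; python3 -m creep '[[0,0,0.001,0,0],[0,0,0,0,0]]';  python3 - <<'E'
from look import *
snap('side','side6'); a=cv2.imread('pics/side6.png')[105:205,210:310];cv2.imwrite('pics/s6c.png',cv2.resize(a,None,fx=6,fy=6,interpolation=2))
print(read_state()['joint_torque'])
E
```

```text
t: 8.67
tool_pos: [0.5073, 0.241, -0.0104]
orientation: [-3.006, -0.912, 0.0]
force: [-0.4, 0.1, -0.0]
opening: 0.0931
t: 8.83
tool_pos: [0.5073, 0.241, -0.0114]
orientation: [-3.006, -0.912, 0.0]
force: [-0.7, 0.4, -0.4]
opening: 0.0927
[-4.28105093e-03 -5.47410429e+01 -4.22069407e+01  2.93120462e-02
 -1.00905639e-01  9.72910311e-05]
```

View pics/s6c.png

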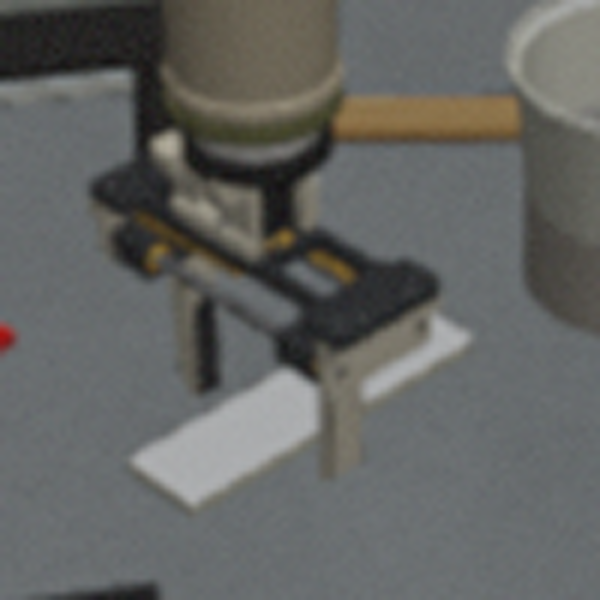

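The tips now look about 2 mm above the bench, either side of the tile, so I'll grip.

```bash
python3 -m creep '[[0,0,0.001,0,0],[0,0,0,0,255],[0,0,0,0,255],[0,0,0,0,255],[0,0,0,0,255],[0,0,0,0,255],[0,0,0,0,255],[0,0,0,0,255],[0,0,0,0,255]]' 40; python3 -m creep '[[0,0,0,0,255],[0,0,0,0,255],[0,0,0,0,255]]'
python3 - <<'E'
from look import *
snap('wrist','wrist6')
E
```

```text
t: 9.63
tool_pos: [0.5079, 0.2413, -0.0118]
orientation: [-3.006, -0.912, -0.002]
force: [-0.7, -0.3, 5.2]
opening: 0.0491
t: 9.88
tool_pos: [0.5079, 0.2412, -0.0118]
orientation: [-3.006, -0.911, -0.002]
force: [-0.2, 0.4, 5.9]
opening: 0.0496
```

View pics/wrist6.png

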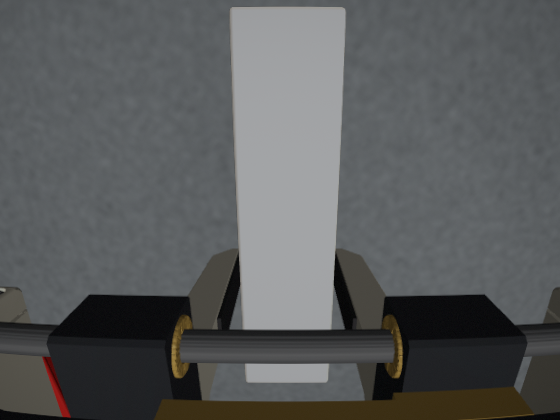

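The opening reads 49.5 mm, so the tile is gripped. The 5.5 N upward force shows the tips are on the bench at reported z = -11.8 mm. I'll regrip 2.5 mm higher so the tips don't stick out below the tile.

```bash
python3 -m creep '[[0,0,0,0,90],[0,0,0,0,90],[0,0,0,0,90],[0,0,-0.0015,0,90],[0,0,-0.0015,0,90],[0,0,0,0,255],[0,0,0,0,255],[0,0,0,0,255],[0,0,0,0,255],[0,0,0,0,255]]' 40
python3 - <<'E'
from look import *
s=read_state();print(np.array(s['tool_pos']).round(4),s['force'],s['wrist_torque'])
E
python3 -m creep '[[0,0,-0.005,0,255],[0,0,-0.01,0,255],[0,0,-0.01,0,255],[0,0,0,0,255]]' 40
python3 - <<'E'
from look import *
s=read_state();print(np.array(s['tool_pos']).round(4),s['force'],s['wrist_torque'])
snap('side','side7'); snap('wrist','wrist7'); a=cv2.imread('pics/side7.png')[105:205,210:310];cv2.imwrite('pics/s7c.png',cv2.resize(a,None,fx=6,fy=6,interpolation=2))
E
```

```text
t: 10.77
tool_pos: [0.507, 0.241, -0.0096]
orientation: [-3.006, -0.912, 0.001]
force: [-1.1, -0.3, -1.2]
opening: 0.0495
[ 0.507   0.241  -0.0096] [-1.05719833 -0.30964493 -1.1916765 ] [ 0.03437732  0.1654516  -0.00811579]
t: 11.1
tool_pos: [0.5095, 0.2418, 0.019]
orientation: [-3.006, -0.912, -0.007]
force: [0.6, 1.5, -1.0]
opening: 0.0497
[0.5095 0.2418 0.019 ] [ 0.60758152  1.45864165 -1.02913514] [-0.00539369  0.1204578   0.02395979]
```

View pics/s7c.png

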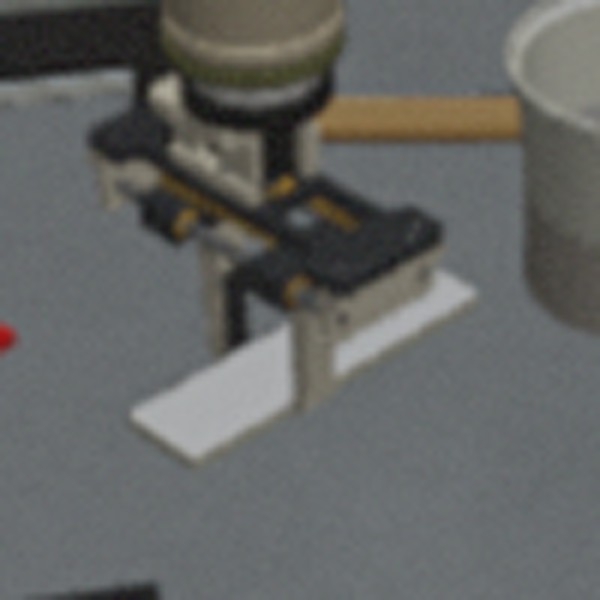

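View pics/wrist7.png

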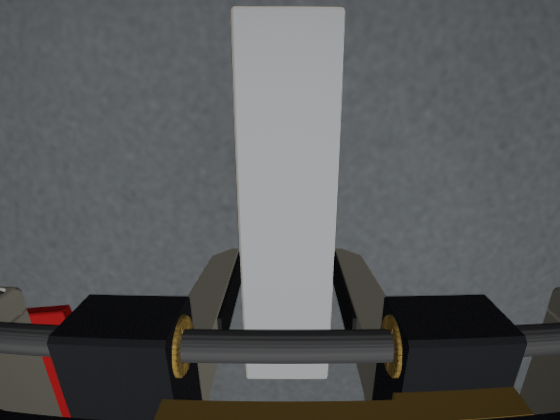

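The tile lifts level. Next, its exact pose in the tool frame from this view, and the plan to the caddy.

Run:
```python
from look import *
p=P('wrist'); p['pos']=np.array([.0834,-.0006,-.178]); p['R']=np.array([[-0.0, -0.954, -0.301], [1.0, 0.0, -0.002], [0.001, -0.301, 0.954]])
im=cv2.imread('pics/wrist7.png').astype(int).mean(2)
print([np.where(im[:300,c]>135)[0].min() for c in (250,290,330)],[np.where(im[300:400,c]>135)[0].max()+300 for c in(260,290,315)])
print([(r,np.where(im[r,200:370]>135)[0][[0,-1]]+200) for r in (20,60,120,180,220)])
for uv in [(290,9.5),(290,378.5),(232,20),(344,20),(242,220),(337,220)]:
    print(uv,[onz(p,uv,z)[0].round(4).tolist() for z in (-.0196,)])
from caddy import r
x,y,a=r.x[:3]
print('caddy',r.x)
```

```text
[np.int64(7), np.int64(7), np.int64(7)] [np.int64(378), np.int64(378), np.int64(378)]
[(20, array([232, 343])), (60, array([233, 342])), (120, array([235, 340])), (180, array([237, 337])), (220, array([239, 335]))]
(290, 9.5) [[0.1223, 0.0006, -0.0196]]
(290, 378.5) [[-0.0744, 0.0011, -0.0196]]
(232, 20) [[0.1183, -0.0244, -0.0196]]
(344, 20) [[0.1183, 0.0238, -0.0196]]
(242, 220) [[0.0272, -0.0232, -0.0196]]
(337, 220) [[0.0272, 0.0243, -0.0196]]
caddy [ 0.62665033 -0.06932949 -0.17767722  0.06261431  0.0127172 ]
```

```bash
python3 -m creep '[[0,0,-0.03,0,255],[0,0,-0.03,0,255],[0,0,-0.03,0,255],[0,0,0,0.1096,255],[0,0,0,0.1096,255],[0,0,0,0.1096,255],[0,0,0,0.1096,255],[0,0,0,0.1096,255],[0,0,0,0.1096,255],[0,0,0,0.1096,255]]' 45; python3 -m creep '[[0.0016,0.0355,0,0,255],[0.0016,0.0355,0,0,255],[0.0016,0.0355,0,0,255],[0.0016,0.0355,0,0,255],[0.0016,0.0355,0,0,255],[0.0016,0.0355,0,0,255],[0.0016,0.0355,0,0,255],[0.0016,0.0355,0,0,255],[0,0,0,0,255],[0,0,0,0,255]]'
python3 - <<'E'
from look import *
s=read_state();Rt=R.from_rotvec(s['orientation']).as_matrix(); print(np.array(s['tool_pos']).round(4),np.degrees(np.arctan2(Rt[1,0],Rt[0,0])),np.round(s['force'],2),np.round(s['q'],2))
snap('wrist','wrist8');snap('side','side8');snap('scene','scene8')
import pickle; pickle.dump((P('wrist'),s),open('w8.pkl','wb'))
a=cv2.imread('pics/side8.png')[130:280,200:400];cv2.imwrite('pics/s8c.png',cv2.resize(a,None,fx=4,fy=4,interpolation=2))
E
```

```text
t: 12.03
tool_pos: [0.5071, 0.2409, 0.1053]
orientation: [3.128, -0.288, -0.001]
force: [-0.0, -0.2, -0.9]
opening: 0.0493
t: 12.87
tool_pos: [0.4692, -0.0423, 0.1056]
orientation: [-3.128, 0.286, 0.0]
force: [0.2, -0.1, -2.1]
opening: 0.0496
[ 0.4692 -0.0423  0.1056] -10.451735458302021 [ 0.23 -0.06 -2.13] [-0.2  -0.15  1.96  0.    1.34  1.55]
```

View pics/wrist8.png

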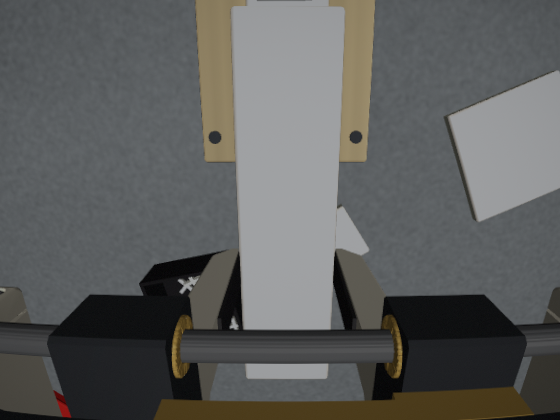

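View pics/s8c.png

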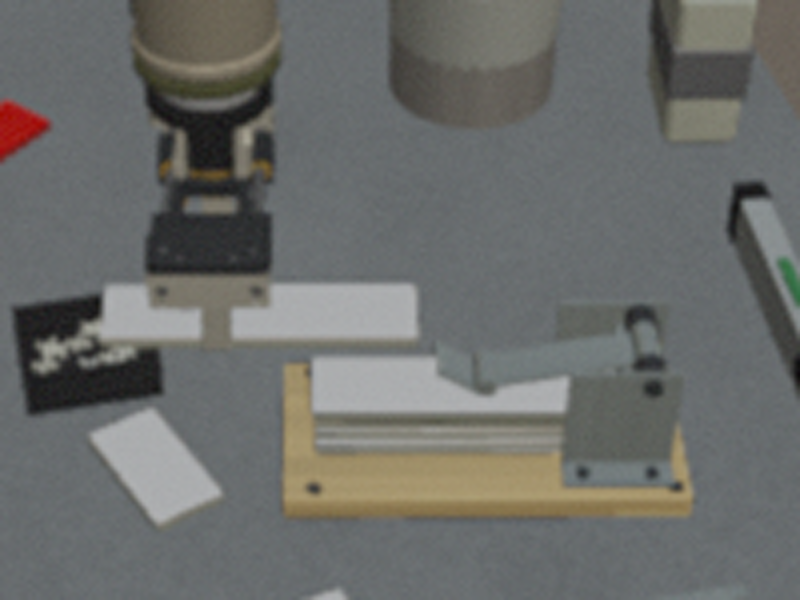

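View pics/scene8.png

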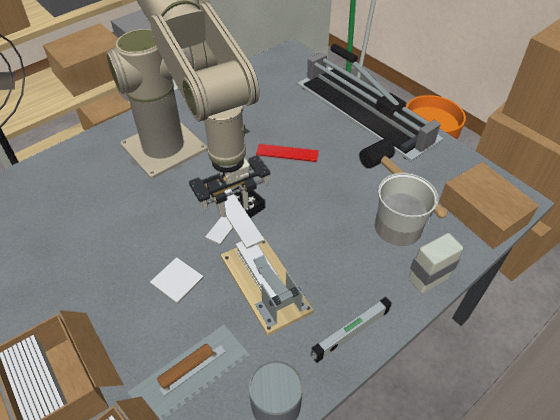

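The wrist view shows the tile roughly over the pile. The board's open end is at row 160, columns 204 to 367, with screws at (214,137) and (356,137). The side view shows it level, with its leading end before the lip. I'll measure the lateral and yaw error.

Run:
```python
from look import *
im=cv2.imread('pics/wrist8.png').astype(float)
yel=(im[:,:,2]-im[:,:,0])
p=P('wrist'); p['pos']=np.array([.0834,-.0006,-.178]); p['R']=np.array([[-0.0, -0.954, -0.301], [1.0, 0.0, -0.002], [0.001, -0.301, 0.954]])
zt=.1056
L=[];Rr=[]
for r in range(5,155,6):
    w=np.where(yel[r]>35)[0]; w=w[(w>150)&(w<420)]
    a=onz(p,[(w.min(),r),(w.max()+1,r)],zt-.018); L.append(a[0]);Rr.append(a[1])
L=np.array(L);Rr=np.array(Rr)
fl=np.polyfit(L[:,0],L[:,1],1); fr=np.polyfit(Rr[:,0],Rr[:,1],1)
print('board L',fl.round(4),'R',fr.round(4),'deg',np.degrees(np.arctan([fl[0],fr[0]])), 'width',(np.polyval(fr,.1)-np.polyval(fl,.1)).round(4),'mid at x=.1,.25',[(np.polyval(fl,x)+np.polyval(fr,x))/2 for x in(.1,.25)])
w=[np.where(yel[:200,c]>35)[0].max() for c in (215,222,350,360)]; print(w,onz(p,[(222,w[1]+1),(350,w[2]+1)],zt-.018))
# tile edges
g=im.mean(2); A=[];B=[]
for r in range(15,235,10):
    ww=np.where(g[r,225:350]>130)[0]+225; a=onz(p,[(ww.min(),r),(ww.max()+1,r)],-.0196); A.append(a[0]);B.append(a[1])
A=np.array(A);B=np.array(B);print('tile',np.polyfit(A[:,0],A[:,1],1).round(4),np.polyfit(B[:,0],B[:,1],1).round(4))
```

```text
board L [-0.0018 -0.066 ] R [-0.0026  0.0624] deg [-0.10238597 -0.14745356] width 0.1283 mid at x=.1,.25 [np.float64(-0.001987211134102468), np.float64(-0.0023142508940650237)]
[np.int64(161), np.int64(161), np.int64(161), np.int64(161)] [[ 0.03815369 -0.05263689  0.0876    ]
 [ 0.03816748  0.04947574  0.0876    ]]
tile [ 0.0046 -0.0251] [-0.0288  0.0284]
```

```bash
python3 -m creep '[[0,-0.0018,0.01,-0.002,255],[0,0,0.014,0,255],[0,0,0.01,0,255],[0,0,0.006,0,255],[0,0,0,0,255],[0,0,0,0,255]]' 45; for i in 1; do :; done; python3 -m creep '[[0,0,0.0015,0,255],[0,0,0,0,255]]'; python3 -m creep '[[0,0,0.0015,0,255],[0,0,0,0,255]]'
```

```text
t: 13.52
tool_pos: [0.4695, -0.0384, 0.0652]
orientation: [-3.129, 0.275, 0.002]
force: [0.1, -0.4, -1.6]
opening: 0.0494
t: 13.68
tool_pos: [0.4704, -0.039, 0.0647]
orientation: [3.129, -0.276, 0.002]
force: [0.9, 0.5, -1.6]
opening: 0.049
t: 13.85
tool_pos: [0.4702, -0.0391, 0.063]
orientation: [3.129, -0.277, 0.001]
force: [0.3, -0.6, -1.1]
opening: 0.0492
```

Run:
```python
from look import *
snap('side','side9'); a=cv2.imread('pics/side9.png')[170:280,220:400];cv2.imwrite('pics/s9c.png',cv2.resize(a,None,fx=4.4,fy=4.4,interpolation=2))
```

```text
(no output)
```

View pics/s9c.png

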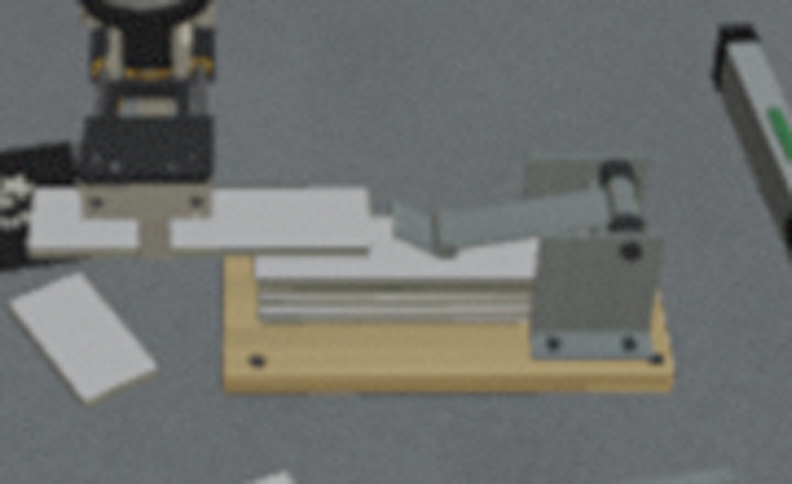

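The side view still shows a gap of about 10 to 15 mm between the tile and the pile. I'll keep lowering and feeling.

```bash
python3 -m creep '[[0,0,0.002,0,255],[0,0,0.002,0,255],[0,0,0,0,255]]' 45; python3 -m creep '[[0,0,0.0015,0,255],[0,0,0,0,255]]'; python3 -m creep '[[0,0,0.0015,0,255],[0,0,0,0,255]]'
python3 - <<'E'
from look import *
print(read_state()['wrist_torque'])
E
```

```text
t: 14.15
tool_pos: [0.4696, -0.0389, 0.0583]
orientation: [-3.129, 0.277, 0.001]
force: [-0.7, 0.8, -1.4]
opening: 0.0493
t: 14.32
tool_pos: [0.4697, -0.039, 0.0569]
orientation: [-3.129, 0.277, 0.001]
force: [-0.7, -1.0, -1.9]
opening: 0.0496
t: 14.48
tool_pos: [0.4698, -0.0389, 0.0555]
orientation: [-3.129, 0.277, 0.0]
force: [0.9, -0.2, -2.8]
opening: 0.0491
[ 0.09301037  0.16866587 -0.00283791]
```

```bash
python3 -m creep '[[0,0,0.001,0,255],[0,0,0,0,255]]' 45; python3 -m creep '[[0,0,0.001,0,255],[0,0,0,0,255]]'; python3 -m creep '[[0,0,0.001,0,255],[0,0,0,0,255]]'
python3 - <<'E'
from look import *
print(read_state()['wrist_torque'])
E
```

```text
t: 14.65
tool_pos: [0.4698, -0.039, 0.0546]
orientation: [-3.129, 0.277, 0.0]
force: [0.5, -0.7, -1.1]
opening: 0.0494
t: 14.82
tool_pos: [0.4698, -0.0389, 0.0536]
orientation: [-3.129, 0.277, 0.0]
force: [0.1, 0.7, -0.8]
opening: 0.0498
t: 14.98
tool_pos: [0.4698, -0.039, 0.0526]
orientation: [-3.129, 0.277, 0.0]
force: [-1.0, 0.8, -1.9]
opening: 0.049
[0.0654928  0.1118579  0.03832843]
```

```bash
python3 -m creep '[[0,0,0.001,0,255],[0,0,0,0,255]]' 45; python3 -m creep '[[0,0,0.001,0,255],[0,0,0,0,255]]'; python3 -m creep '[[0,0,0.001,0,255],[0,0,0,0,255]]'
python3 - <<'E'
from look import *
print(read_state()['wrist_torque'])
snap('side','side10'); a=cv2.imread('pics/side10.png')[170:280,220:400];cv2.imwrite('pics/s10c.png',cv2.resize(a,None,fx=4.4,fy=4.4,interpolation=2))
E
```

```text
t: 15.15
tool_pos: [0.47, -0.039, 0.0517]
orientation: [3.129, -0.277, 0.0]
force: [-0.5, 0.5, -0.4]
opening: 0.0492
t: 15.32
tool_pos: [0.47, -0.039, 0.0508]
orientation: [3.129, -0.277, 0.0]
force: [-1.0, -0.6, 0.9]
opening: 0.0493
t: 15.48
tool_pos: [0.47, -0.039, 0.0499]
orientation: [3.129, -0.277, 0.0]
force: [-2.1, 1.0, 3.3]
opening: 0.0494
[ 0.17530488  0.24905708 -0.01775093]
```

View pics/s10c.png

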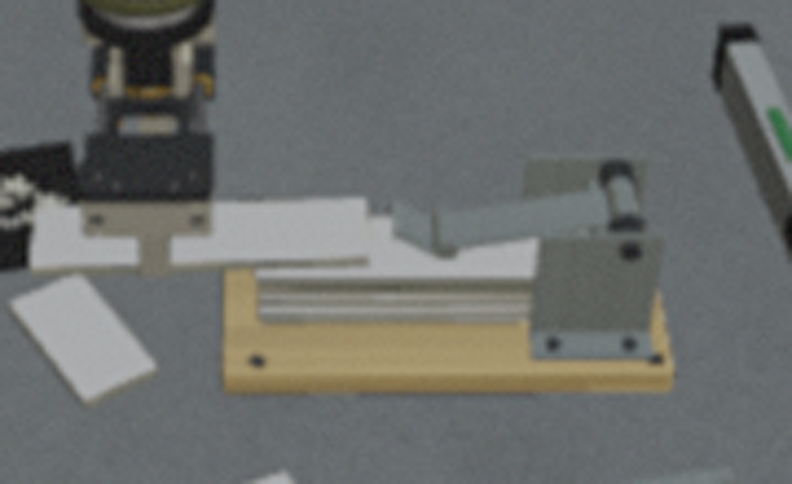

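Contact came at reported z ≈ 51.7 mm, which puts the pile top 61 mm above the bench. But the tile touched at the pile's open-end edge and tipped nose-up by about 1.5° in the grip. I'll re-level it on clear bench, regrip further forward and harder, and stop right at that height next time. First, where is clear bench?

Run:
```python
from look import *
S=P('side')
for n,uv,z in (('tub cols',(205,231),.036),('tub',(222,217),.02),('tub far right',(240,206),.036),('tubnr',(241,229),.036),('half',(239,246),.01),('half top',(238,231),.01)): print(n,onz(S,uv,z)[0].round(3))
s=read_state();Rt=R.from_rotvec(s['orientation']).as_matrix();print(Rt.round(4).tolist(),s['tool_pos'])
d=np.array([.55,.14])-(np.array(s['tool_pos'])[:2]+.0245*Rt[:2,0]); print('shift tool',(Rt[:2,:2].T@d).round(4))
c=np.array([.46,-.037,.05])
print([proj(S,c+[0,0,k])[0].round(2) for k in (0,.01)])
```

```text
tub cols [ 0.338 -0.011  0.036]
tub [0.389 0.052 0.02 ]
tub far right [0.443 0.071 0.036]
tubnr [ 0.433 -0.022  0.036]
half [ 0.422 -0.058  0.01 ]
half top [ 0.426 -0.001  0.01 ]
[[0.9845, -0.1755, 0.0003], [-0.1755, -0.9845, -0.0001], [0.0003, 0.0, -1.0]] [ 0.47005164 -0.03898358  0.04996273]
shift tool [ 0.0228 -0.1902]
[array([251.44, 227.77]), array([251.29, 225.03])]
```

```bash
python3 -m creep '[[0,0,-0.015,0,255],[0,0,-0.015,0,255],[0.005,-0.0333,0,0,255],[0.005,-0.0333,0,0,255],[0.005,-0.0333,0,0,255],[0.005,-0.0333,0,0,255],[0.005,-0.0333,0,0,255],[0.005,-0.0333,0,0,255],[0,0,0.02,0,255],[0,0,0.03,0,255],[0,0,0.025,0,255],[0,0,0.006,0,255]]' 45;  python3 -m creep '[[0,0,0,0,255],[0,0,0,0,255],[0,0,0.003,0,255],[0,0,0.002,0,255],[0,0,0,0,255]]'
```

```text
t: 16.53
tool_pos: [0.5305, 0.1521, -0.0064]
orientation: [3.127, -0.276, -0.012]
force: [-0.2, -0.9, -3.2]
opening: 0.0491
t: 16.95
tool_pos: [0.5354, 0.1525, -0.0052]
orientation: [-3.129, 0.277, -0.003]
force: [-0.1, 0.1, -1.9]
opening: 0.0495
```

```bash
python3 -m creep '[[0,0,0.002,0,255],[0,0,0.002,0,255],[0,0,0,0,255],[0,0,0,0,255]]' 45;  python3 -m creep '[[0,0,0,0,80],[0,0,0,0,80],[0,0,0,0,80],[0,0,0,0,80],[0.022,0,0,0,80],[0.0225,0,0,0,80],[0,0,0,0,80],[0,0,0,0,80]]'
python3 - <<'E'
from look import *
snap('wrist','wrist11');snap('side','side11');a=cv2.imread('pics/side11.png')[130:230,200:320];cv2.imwrite('pics/s11c.png',cv2.resize(a,None,fx=6,fy=6,interpolation=2))
E
```

```text
t: 17.28
tool_pos: [0.5352, 0.1525, -0.0096]
orientation: [-3.129, 0.277, -0.002]
force: [0.1, -0.2, 3.3]
opening: 0.0496
t: 17.95
tool_pos: [0.5789, 0.1444, -0.0104]
orientation: [-3.129, 0.278, -0.0]
force: [-0.6, -0.1, 1.5]
opening: 0.0637
```

View pics/s11c.png

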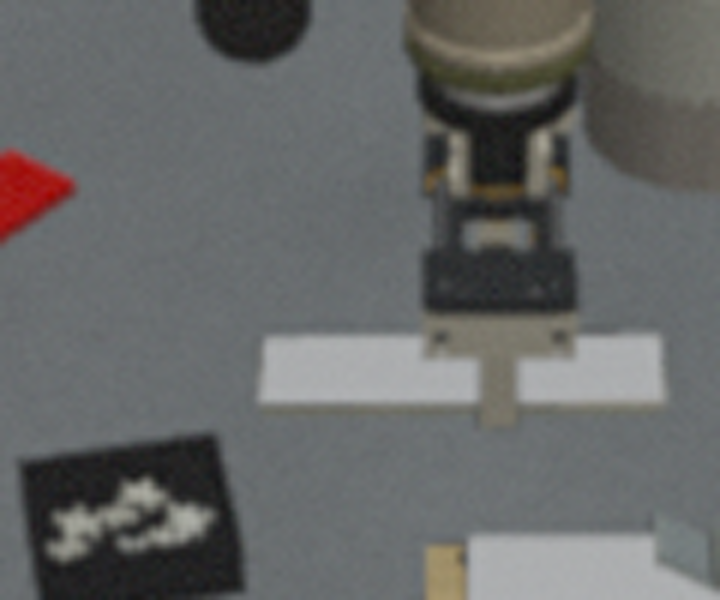

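View pics/wrist11.png

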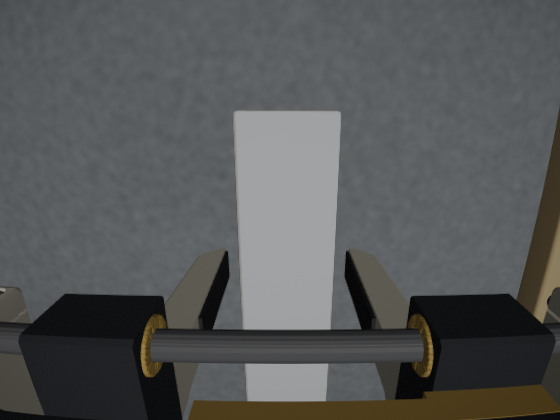

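The side view shows the tile flat on the bench, with the fingers 18 mm ahead of its middle. Raise 1 mm and regrip at 60 N.

```bash
python3 -m creep '[[0,0,-0.001,0,80],[0,0,0,0,80],[0,0,0,0,255],[0,0,0,0,255],[0,0,0,0,255],[0,0,0,0,255],[0,0,0,0,255],[0,0,0,0,255],[0,0,0,0,255]]' 60
python3 - <<'E'
from look import *
s=read_state();Rt=R.from_rotvec(s['orientation']).as_matrix();print(np.array(s['tool_pos']).round(4),np.degrees(np.arctan2(Rt[1,0],Rt[0,0])),s['wrist_torque'])
im=snap('wrist','wrist12').astype(int).mean(2)
print([(r,np.where(im[r,200:370]>135)[0][[0,-1]]+200) for r in (125,160,200,230)],[np.where(im[:300,c]>135)[0].min() for c in(250,290,325)])
E
```

```text
t: 18.8
tool_pos: [0.5781, 0.1447, -0.0092]
orientation: [-3.129, 0.277, 0.001]
force: [-2.4, 0.3, 3.8]
opening: 0.0491
[ 0.5781  0.1447 -0.0092] -10.109479257069852 [ 0.15078851  0.62118397 -0.02635745]
[(125, array([235, 340])), (160, array([236, 338])), (200, array([238, 336])), (230, array([239, 335]))] [np.int64(109), np.int64(109), np.int64(109)]
```

```bash
python3 -m creep '[[0,0,-0.01,0,255],[-0.01,0,-0.03,0,255],[-0.01,0,-0.03,0,255],[-0.01,0,-0.025,0.003,255],[0,0.0336,0,0,255],[0,0.0336,0,0,255],[0,0.0336,0,0,255],[0,0.0336,0,0,255],[0,0.0336,0,0,255],[0,0.0336,0,0,255],[0,0,0,0,255],[0,0,0,0,255]]' 60
python3 - <<'E'
from look import *
s=read_state();Rt=R.from_rotvec(s['orientation']).as_matrix();print(np.array(s['tool_pos']).round(4),np.degrees(np.arctan2(Rt[1,0],Rt[0,0])),s['wrist_torque'])
im=snap('wrist','wrist13'); snap('side','side13');a=cv2.imread('pics/side13.png')[170:280,220:400];cv2.imwrite('pics/s13c.png',cv2.resize(a,None,fx=4.4,fy=4.4,interpolation=2))
E
```

```text
t: 19.85
tool_pos: [0.5128, -0.0502, 0.0863]
orientation: [3.128, -0.287, 0.001]
force: [0.0, 0.5, -1.9]
opening: 0.0489
[ 0.5128 -0.0502  0.0863] -10.48095607101083 [0.05636408 0.09014465 0.07198012]
```

View pics/wrist13.png

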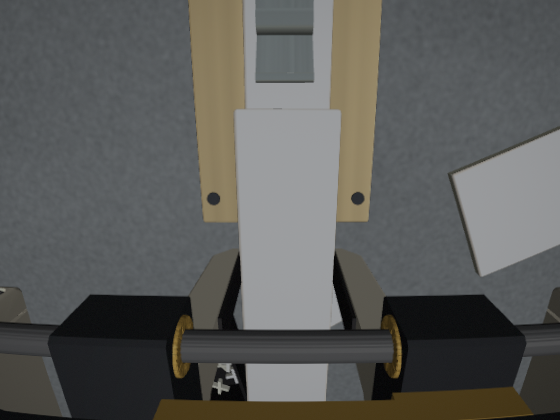

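View pics/s13c.png

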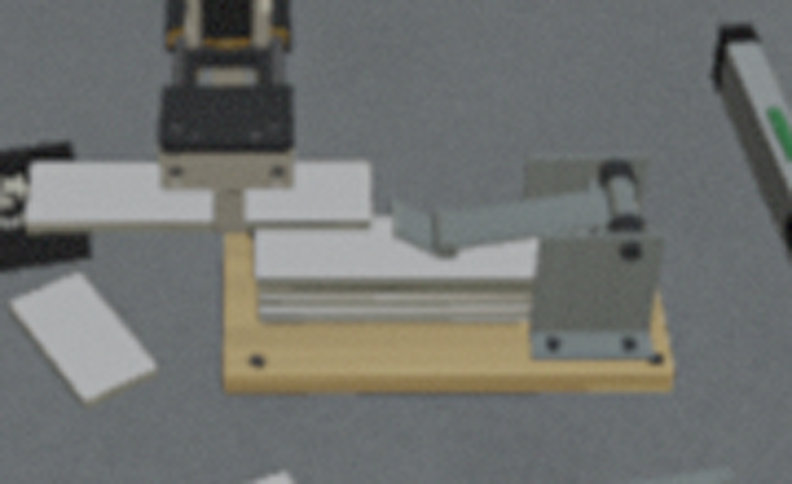

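```bash
cat > align.py <<'E'
from look import *
import sys
def run(png,zt,ztop=.0613):
    im=cv2.imread(png).astype(float); yel=im[:,:,2]-im[:,:,0]; g=im.mean(2)
    p=P('wrist'); p['pos']=np.array([.0834,-.0006,-.178]); p['R']=np.array([[-0.0, -0.954, -0.301], [1.0, 0.0, -0.002], [0.001, -0.301, 0.954]])
    def edge(rows,z,f):
        M=[]
        for r in rows:
            e=f(r)
            if e is None: continue
            a=onz(p,[(e[0],r),(e[1]+1,r)],z); M.append([a[:,0].mean(),a[:,1].mean(),a[1,1]-a[0,1]])
        M=np.array(M); k=np.polyfit(M[:,0],M[:,1],1); return k.round(4),np.degrees(np.arctan(k[0])).round(2),M[:,2].mean().round(4),(M[:,0].min().round(3),M[:,0].max().round(3),'mid y at mean',M[:,1].mean().round(4))
    def board(r):
        w=np.where(yel[r]>35)[0]; w=w[(w>120)&(w<450)]; return (w.min(),w.max()) if len(w)>20 else None
    def white(r):
        m=(g[r]>130)&(yel[r]<25); c=287; 
        w=np.where(m[200:375])[0]+200; w=w[(w>210)&(w<365)]
        return (w.min(),w.max()) if len(w)>10 else None
    br=[r for r in range(3,300,4) if board(r)]
    print('board',edge([r for r in br if r<br[-1]-6],zt-.018,board))
    print('white rows 3-30 / pile',edge(range(3,100,4),zt-ztop,white))
    tl=[r for r in range(116,240,4)]
    print('tile',edge(tl,-.0192,white))
if __name__=='__main__': run(sys.argv[1],float(sys.argv[2]))
E
python3 align.py pics/wrist13.png .0863
python3 - <<'E'
import cv2
a=cv2.imread('pics/wrist13.png')[0:260,180:390];cv2.imwrite('pics/w13c.png',cv2.resize(a,None,fx=2.3,fy=2.3,interpolation=2))
E
```

```text
board (array([-0.0024, -0.0017]), np.float64(-0.14), np.float64(0.1282), (np.float64(0.003), np.float64(0.149), 'mid y at mean', np.float64(-0.0019)))
white rows 3-30 / pile (array([ 0.0059, -0.0007]), np.float64(0.34), np.float64(0.049), (np.float64(0.086), np.float64(0.137), 'mid y at mean', np.float64(-0.0001)))
tile (array([ 0.0066, -0.0007]), np.float64(0.38), np.float64(0.049), (np.float64(0.018), np.float64(0.078), 'mid y at mean', np.float64(-0.0004)))
```

View pics/w13c.png

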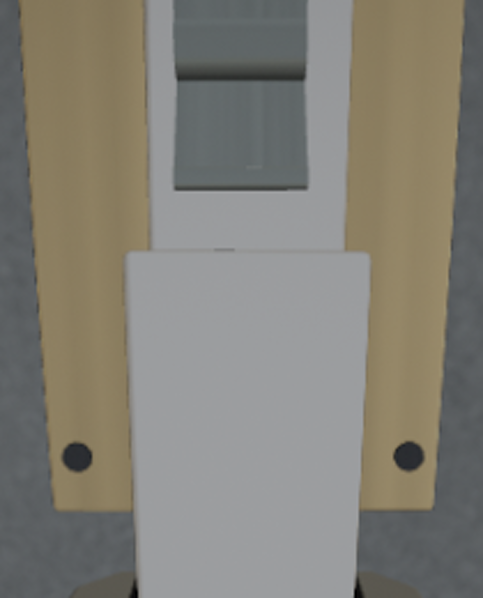

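Tile and pile are parallel and aligned to within a millimetre. The arm and board axis is about 1.5 mm to tool -y, so I'll split the difference and lower to just above the felt height.

```bash
python3 -m creep '[[0,-0.001,0.01,-0.003,255],[0,0,0.012,0,255],[0,0,0.007,0,255],[0,0,0.002,0,255],[0,0,0,0,255],[0,0,0,0,255],[0,0,0,0,255]]' 60; python3 -m creep '[[0,0,0.001,0,255],[0,0,0,0,255]]'; python3 -m creep '[[0,0,0.001,0,255],[0,0,0,0,255]]'
```

```text
t: 20.53
tool_pos: [0.5133, -0.0474, 0.0549]
orientation: [3.129, -0.276, 0.001]
force: [0.1, 0.1, -1.1]
opening: 0.0491
t: 20.7
tool_pos: [0.5133, -0.0476, 0.054]
orientation: [3.129, -0.277, 0.001]
force: [-0.5, 1.1, -0.4]
opening: 0.0495
t: 20.87
tool_pos: [0.513, -0.0475, 0.0527]
orientation: [-3.129, 0.277, -0.0]
force: [0.5, -0.0, -1.2]
opening: 0.0489
```

```bash
python3 -m creep '[[0,0,0.0007,0,255],[0,0,0,0,255]]' 60; python3 -m creep '[[0,0,0.0007,0,255],[0,0,0,0,255]]';  python3 - <<'E'
from look import *
snap('wrist','wrist14'); snap('side','side14');a=cv2.imread('pics/side14.png')[170:280,220:400];cv2.imwrite('pics/s14c.png',cv2.resize(a,None,fx=4.4,fy=4.4,interpolation=2))
print(read_state()['wrist_torque'])
E
python3 align.py pics/wrist14.png .0512
```

```text
t: 21.03
tool_pos: [0.5131, -0.0475, 0.0522]
orientation: [3.129, -0.277, 0.0]
force: [0.3, -0.3, 0.6]
opening: 0.0487
t: 21.2
tool_pos: [0.5131, -0.0475, 0.052]
orientation: [3.129, -0.277, 0.0]
force: [-3.5, 0.5, 6.0]
opening: 0.0492
[ 0.11589691  0.66791432 -0.07761177]
board (array([0.0048, 0.0009]), np.float64(0.27), np.float64(0.1276), (np.float64(0.003), np.float64(0.14), 'mid y at mean', np.float64(0.0013)))
white rows 3-30 / pile (array([0.0158, 0.0016]), np.float64(0.9), np.float64(0.0485), (np.float64(0.085), np.float64(0.128), 'mid y at mean', np.float64(0.0032)))
tile (array([ 0.0101, -0.0003]), np.float64(0.58), np.float64(0.0501), (np.float64(0.018), np.float64(0.078), 'mid y at mean', np.float64(0.0002)))
```

View pics/s14c.png

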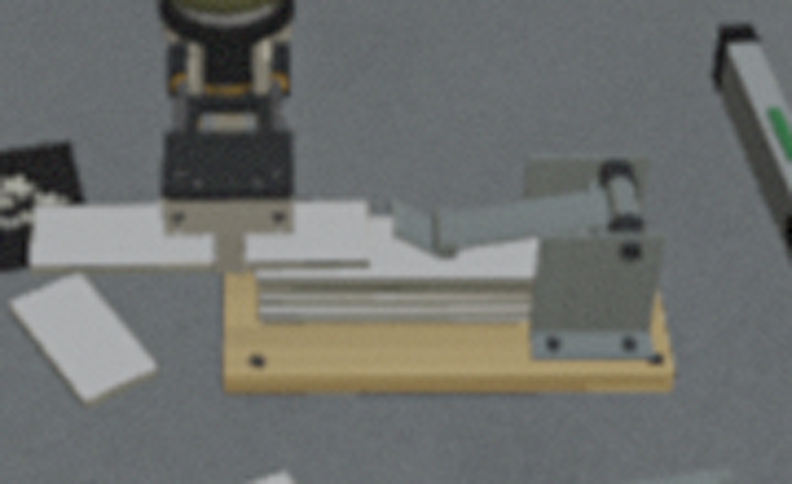

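View pics/wrist14.png

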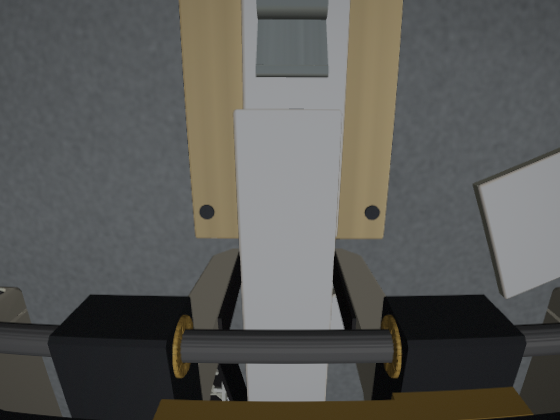

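Run:
```python
import cv2
a=cv2.imread('pics/wrist14.png')[60:160,215:370];cv2.imwrite('pics/w14c.png',cv2.resize(a,None,fx=5,fy=5,interpolation=2))
a=cv2.imread('pics/side14.png')[205:250,260:340];cv2.imwrite('pics/s14d.png',cv2.resize(a,None,fx=9,fy=9,interpolation=2))
```

```text
(no output)
```

View pics/w14c.png

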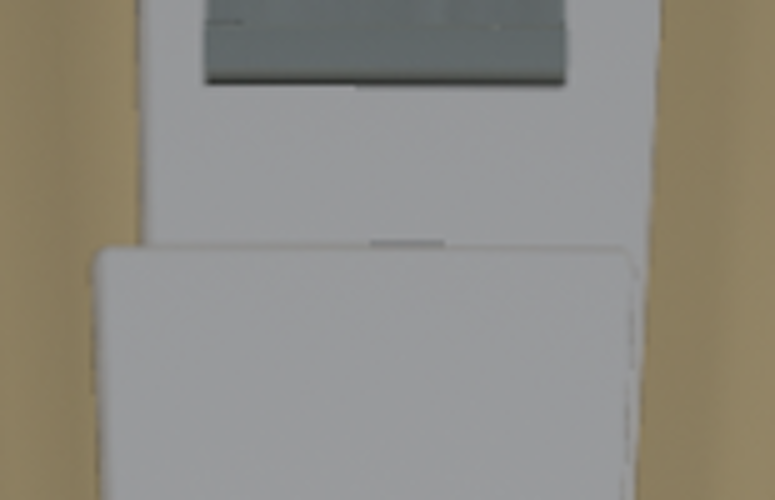

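View pics/s14d.png

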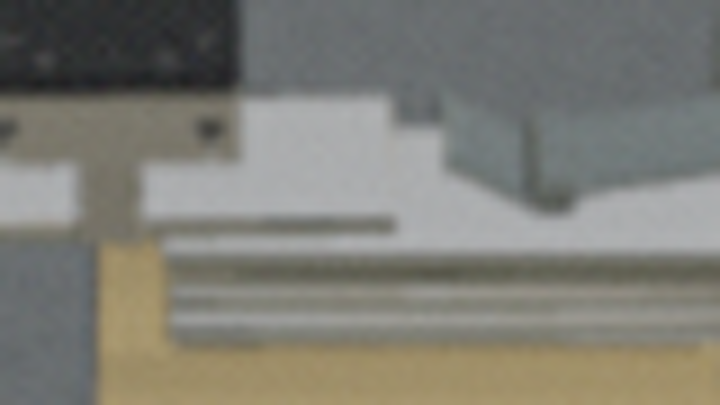

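The pile top is felt at the same height again (61.2 mm, 6 N). The tile sits 1.5 to 3 mm to tool -y of the pile and is very slightly nose-up, with its nose well under the lip edge. I'll ease off 0.5 mm, correct sideways and recheck.

```bash
python3 -m creep '[[0,0.001,-0.0007,0,255],[0,0.001,0,0,255],[0,0,0,0,255],[0,0,0,0,255]]' 60;  python3 - <<'E'
from look import *
snap('wrist','wrist15'); snap('side','side15');a=cv2.imread('pics/side15.png')[170:280,220:400];cv2.imwrite('pics/s15c.png',cv2.resize(a,None,fx=4.4,fy=4.4,interpolation=2))
s=read_state();Rt=R.from_rotvec(s['orientation']).as_matrix();print(np.array(s['tool_pos']).round(4),np.degrees(np.arctan2(Rt[1,0],Rt[0,0])),s['wrist_torque'],s['force'])
a=cv2.imread('pics/wrist15.png')[0:260,180:390];cv2.imwrite('pics/w15c.png',cv2.resize(a,None,fx=2.3,fy=2.3,interpolation=2))
E
python3 align.py pics/wrist15.png .0525
```

```text
t: 21.63
tool_pos: [0.5128, -0.0496, 0.0522]
orientation: [3.129, -0.277, 0.001]
force: [0.1, 1.2, 0.7]
opening: 0.0489
[ 0.5128 -0.0496  0.0522] -10.11029434279547 [0.06231772 0.07858486 0.02771272] [-0.01678739 -0.58568305  1.40964906]
board (array([ 0.0049, -0.0012]), np.float64(0.28), np.float64(0.1283), (np.float64(0.003), np.float64(0.14), 'mid y at mean', np.float64(-0.0008)))
white rows 3-30 / pile (array([ 0.0177, -0.0007]), np.float64(1.01), np.float64(0.0488), (np.float64(0.085), np.float64(0.128), 'mid y at mean', np.float64(0.0012)))
tile (array([ 0.0046, -0.0006]), np.float64(0.27), np.float64(0.0489), (np.float64(0.018), np.float64(0.078), 'mid y at mean', np.float64(-0.0004)))
```

View pics/w15c.png

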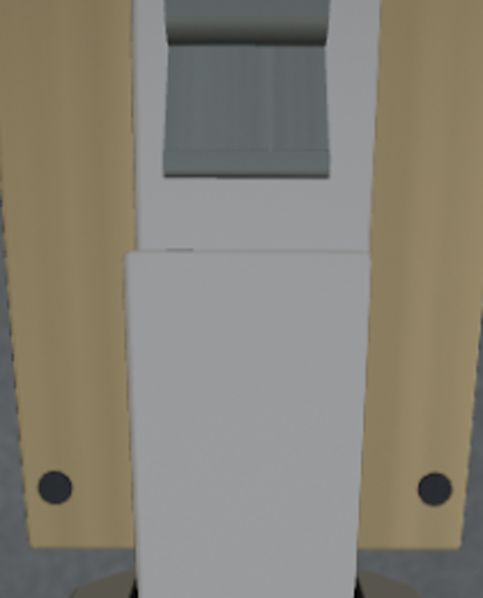

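View pics/s15c.png

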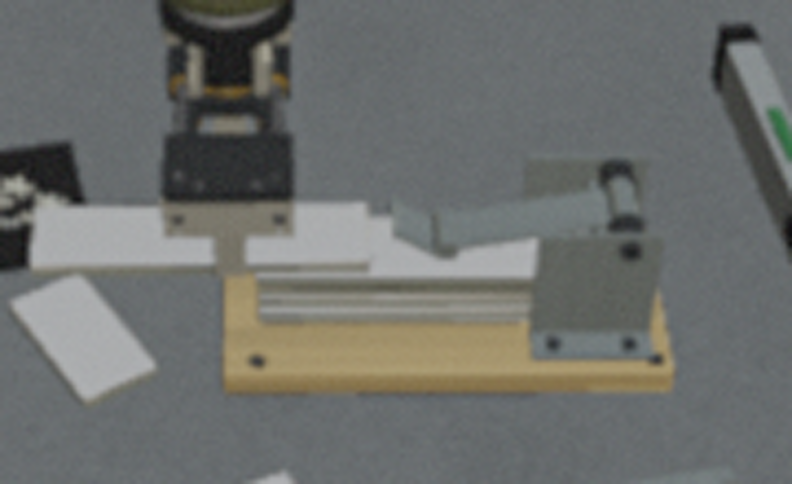

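Aligned with the board axis to within 0.5 mm and parallel to within 0.1°. Now easing in under the lip.

```bash
python3 -m creep '[[0.0025,0,0,0,255],[0.0025,0,0,0,255],[0.0025,0,0,0,255],[0.002,0,0,0,255],[0.0015,0,0,0,255],[0.001,0,0,0,255],[0,0,0,0,255]]' 60; python3 -m creep '[[0.0012,0,0,0,255],[0.0012,0,0,0,255],[0.0012,0,0,0,255]]'; python3 -m creep '[[0.0012,0,0,0,255],[0.0012,0,0,0,255],[0.0012,0,0,0,255]]'
python3 - <<'E'
from look import *
snap('side','side16');a=cv2.imread('pics/side16.png')[170:280,220:400];cv2.imwrite('pics/s16c.png',cv2.resize(a,None,fx=4.4,fy=4.4,interpolation=2))
E
```

```text
t: 22.32
tool_pos: [0.5243, -0.0515, 0.0523]
orientation: [-3.129, 0.277, 0.002]
force: [-4.2, 0.5, 5.5]
opening: 0.0488
t: 22.57
tool_pos: [0.5275, -0.0521, 0.0523]
orientation: [-3.129, 0.277, 0.002]
force: [-5.9, 0.8, 7.2]
opening: 0.049
t: 22.82
tool_pos: [0.5311, -0.0527, 0.0523]
orientation: [-3.129, 0.277, 0.002]
force: [-5.4, 1.2, 7.5]
opening: 0.0493
```

View pics/s16c.png

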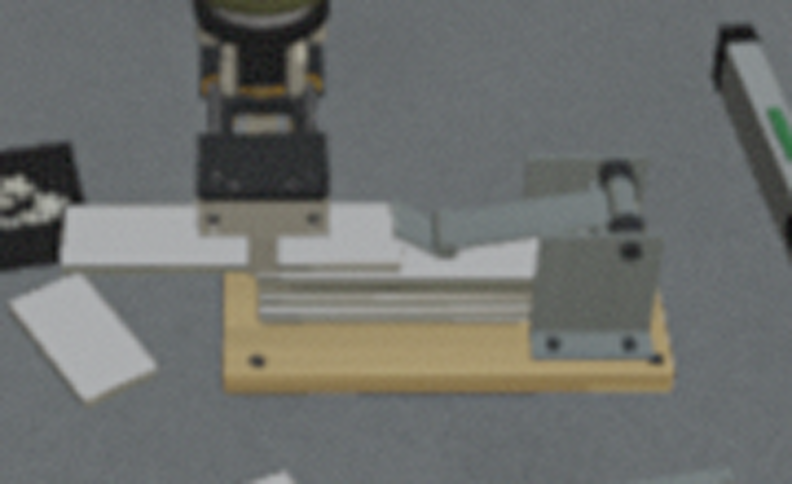

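```bash
python3 -m creep '[[0.0012,0,-0.0004,0,255],[0.0012,0,0,0,255],[0.0012,0,0,0,255]]' 60; python3 -m creep '[[0.0012,0,0,0,255],[0.0012,0,0,0,255],[0.0012,0,0,0,255]]'; python3 -m creep '[[0.0012,0,0,0,255],[0.0012,0,0,0,255],[0.0012,0,0,0,255]]'
python3 - <<'E'
from look import *
snap('side','side17');a=cv2.imread('pics/side17.png')[170:280,220:400];cv2.imwrite('pics/s17c.png',cv2.resize(a,None,fx=4.4,fy=4.4,interpolation=2))
snap('wrist','wrist17');a=cv2.imread('pics/wrist17.png')[0:260,180:390];cv2.imwrite('pics/w17c.png',cv2.resize(a,None,fx=2.3,fy=2.3,interpolation=2))
E
```

```text
t: 23.12
tool_pos: [0.535, -0.0534, 0.0523]
orientation: [-3.129, 0.277, 0.001]
force: [-2.3, 0.6, 1.9]
opening: 0.0492
t: 23.37
tool_pos: [0.5387, -0.0541, 0.0523]
orientation: [-3.129, 0.277, 0.0]
force: [-2.3, 0.9, 0.5]
opening: 0.0491
t: 23.62
tool_pos: [0.5408, -0.0544, 0.0523]
orientation: [-3.129, 0.277, 0.005]
force: [-13.0, 2.2, 11.8]
opening: 0.049
```

View pics/s17c.png

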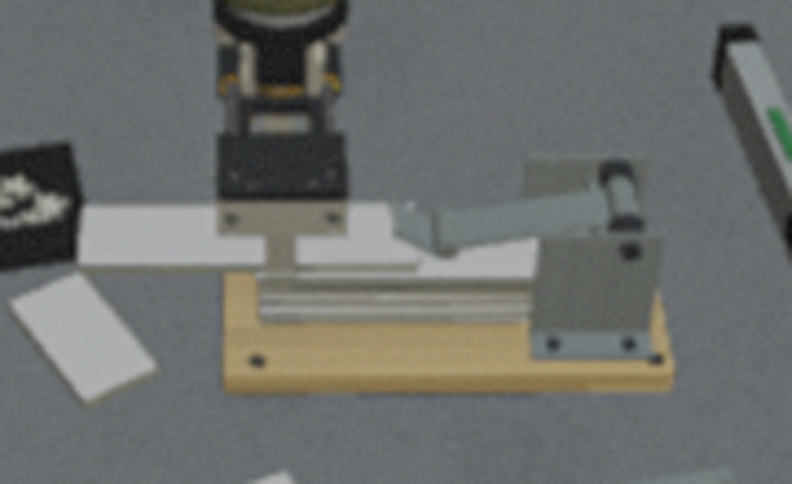

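View pics/w17c.png

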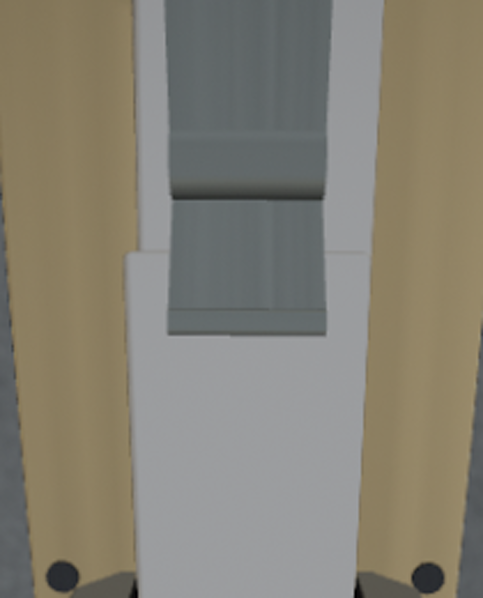

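The lip is engaged: the wrist view shows it overlapping the tile, with a 13 N push. Continuing slowly.

```bash
python3 -m creep '[[0.0008,0,-0.0004,0,255],[0.0008,0,0,0,255]]' 60; python3 -m creep '[[0.0008,0,0,0,255],[0.0008,0,0,0,255]]'; python3 -m creep '[[0.0008,0,0,0,255],[0.0008,0,0,0,255]]'
```

```text
t: 23.88
tool_pos: [0.541, -0.0545, 0.0523]
orientation: [-3.129, 0.277, 0.01]
force: [-18.0, 2.4, 13.7]
opening: 0.0488
t: 24.05
tool_pos: [0.5421, -0.0546, 0.0523]
orientation: [-3.129, 0.276, 0.011]
force: [-16.6, 3.4, 12.1]
opening: 0.0491
t: 24.22
tool_pos: [0.5436, -0.0548, 0.0523]
orientation: [-3.129, 0.276, 0.012]
force: [-17.8, 3.0, 13.1]
opening: 0.0491
```

```bash
python3 -m creep '[[0.0005,0,-0.0005,0,255],[0.0005,0,-0.0005,0,255]]' 60; python3 -m creep '[[0.0008,0,0,0,255],[0.0008,0,0,0,255]]';python3 - <<'E'
from look import *
snap('side','side18');a=cv2.imread('pics/side18.png')[170:280,220:400];cv2.imwrite('pics/s18c.png',cv2.resize(a,None,fx=4.4,fy=4.4,interpolation=2))
snap('wrist','wrist18');a=cv2.imread('pics/wrist18.png')[0:260,180:390];cv2.imwrite('pics/w18c.png',cv2.resize(a,None,fx=2.3,fy=2.3,interpolation=2))
E
```

```text
t: 24.38
tool_pos: [0.545, -0.0551, 0.0523]
orientation: [-3.129, 0.276, 0.01]
force: [-8.7, 1.8, -1.7]
opening: 0.0489
t: 24.55
tool_pos: [0.5462, -0.0553, 0.0523]
orientation: [-3.129, 0.276, 0.011]
force: [-13.5, 2.1, 4.7]
opening: 0.0489
```

View pics/s18c.png

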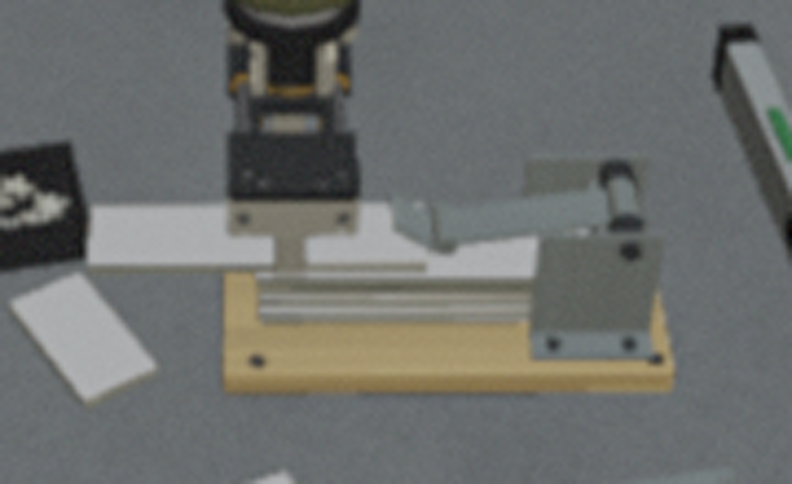

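View pics/w18c.png

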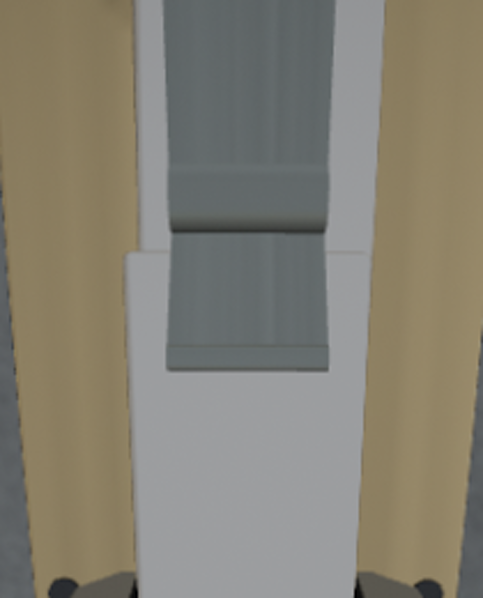

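The tile is flat on the pile and the arm is lifting. Keep going, with a slight lift to limit the downforce.

```bash
python3 -m creep '[[0.0008,0,-0.0002,0,255],[0.0008,0,-0.0001,0,255],[0.0008,0,-0.0001,0,255]]' 60; python3 -m creep '[[0.0008,0,-0.0001,0,255],[0.0008,0,-0.0001,0,255],[0.0008,0,0,0,255]]'; python3 -m creep '[[0.0008,0,0,0,255],[0.0008,0,0,0,255],[0.0008,0,0,0,255]]'
```

```text
t: 24.9
tool_pos: [0.5485, -0.0557, 0.0523]
orientation: [-3.129, 0.276, 0.012]
force: [-10.7, 1.5, 0.8]
opening: 0.0491
t: 25.15
tool_pos: [0.5506, -0.0561, 0.0523]
orientation: [-3.129, 0.276, 0.013]
force: [-13.0, 2.6, 2.7]
opening: 0.0491
t: 25.4
tool_pos: [0.5523, -0.0563, 0.0524]
orientation: [-3.128, 0.276, 0.015]
force: [-12.6, 3.1, 1.5]
opening: 0.0491
```

```bash
python3 -m creep '[[0.0008,0,0,0,255],[0.0008,0,0,0,255],[0.0008,0,0,0,255],[0.0008,0,0,0,255]]' 60; python3 -m creep '[[0.0008,0,0,0,255],[0.0008,0,0,0,255],[0.0008,0,0,0,255],[0.0008,0,0,0,255]]'; python3 -m creep '[[0.0008,0,0,0,255],[0.0008,0,0,0,255],[0.0008,0,0,0,255],[0.0008,0,0,0,255]]';python3 - <<'E'
from look import *
snap('side','side19');a=cv2.imread('pics/side19.png')[170:280,220:400];cv2.imwrite('pics/s19c.png',cv2.resize(a,None,fx=4.4,fy=4.4,interpolation=2))
E
```

```text
t: 25.73
tool_pos: [0.5589, -0.0576, 0.0536]
orientation: [-3.129, 0.277, 0.003]
force: [-3.4, 0.5, -2.9]
opening: 0.0492
t: 26.07
tool_pos: [0.5629, -0.0584, 0.0543]
orientation: [-3.129, 0.277, 0.0]
force: [-2.6, 0.6, -4.0]
opening: 0.0491
t: 26.4
tool_pos: [0.5661, -0.0589, 0.0544]
orientation: [-3.129, 0.277, 0.0]
force: [-2.2, 0.0, -5.7]
opening: 0.049
```

View pics/s19c.png

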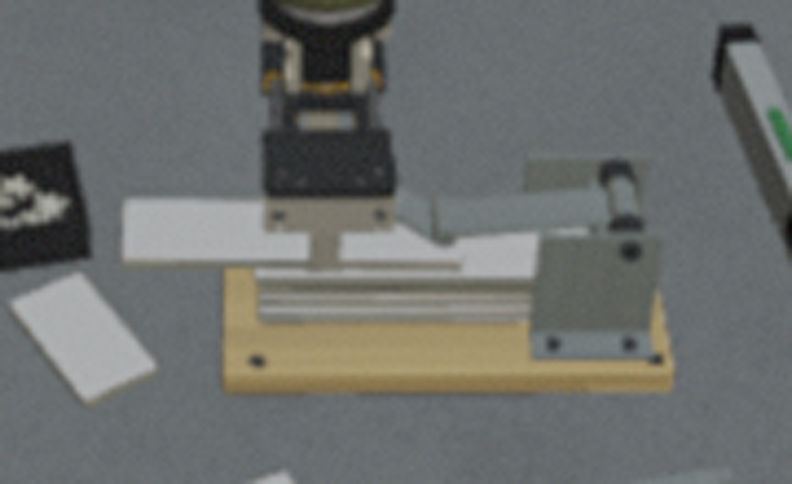

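The tile is now under the nose, the push has dropped to 2 to 3 N, and the tool rose 2 mm. I'll lower back flat while sliding on.

```bash
python3 -m creep '[[0.0015,0,0.0005,0,255],[0.0015,0,0.0005,0,255],[0.0015,0,0.0005,0,255],[0.0015,0,0.0003,0,255],[0.0015,0,0,0,255]]' 60; python3 -m creep '[[0.002,0,0,0,255],[0.002,0,0,0,255],[0.002,0,0,0,255],[0.002,0,0,0,255],[0.002,0,0,0,255]]'; python3 -m creep '[[0.002,0,0,0,255],[0.002,0,0,0,255],[0.002,0,0,0,255],[0.002,0,0,0,255],[0.002,0,0,0,255]]'
python3 - <<'E'
from look import *
snap('side','side20');a=cv2.imread('pics/side20.png')[170:280,220:400];cv2.imwrite('pics/s20c.png',cv2.resize(a,None,fx=4.4,fy=4.4,interpolation=2))
snap('wrist','wrist20');s=read_state();Rt=R.from_rotvec(s['orientation']).as_matrix();print(np.array(s['tool_pos']).round(4),np.degrees(np.arctan2(Rt[1,0],Rt[0,0])))
E
```

```text
t: 26.87
tool_pos: [0.5735, -0.0603, 0.0526]
orientation: [3.129, -0.277, -0.0]
force: [-2.4, 0.8, -3.3]
opening: 0.049
t: 27.28
tool_pos: [0.5834, -0.0621, 0.0526]
orientation: [3.129, -0.277, 0.0]
force: [-2.8, 0.8, -4.2]
opening: 0.0494
t: 27.7
tool_pos: [0.5933, -0.0638, 0.0526]
orientation: [-3.129, 0.277, -0.0]
force: [-2.4, 0.9, -3.4]
opening: 0.0487
[ 0.5937 -0.0639  0.0527] -10.10747980412531
```

View pics/s20c.png

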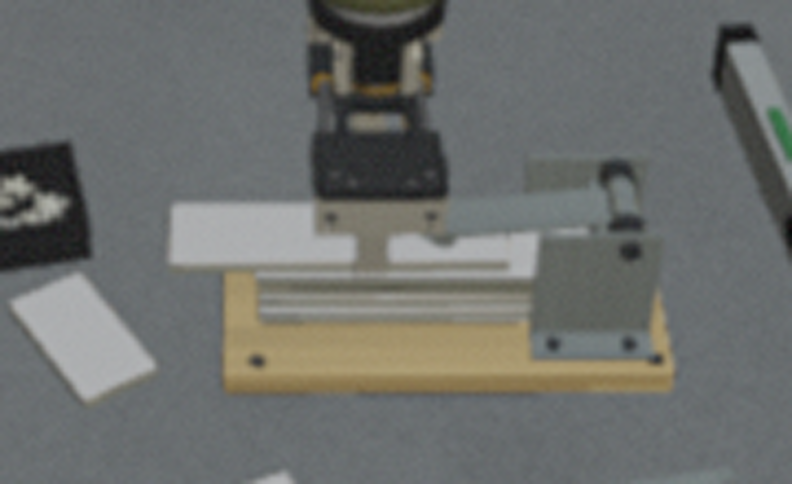

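View pics/wrist20.png

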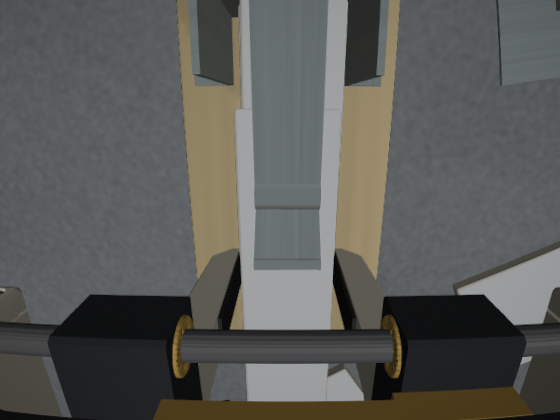

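```bash
python3 -m creep '[[0.002,0.0004,0.0001,0,255],[0.0025,0.0003,0.0001,0,255],[0.0025,0,0.0001,0,255],[0.0025,0,0,0,255],[0.0025,0,0,0,255],[0.0025,0,0,0,255],[0.0025,0,0,0,255],[0.0025,0,0,0,255]]' 60; python3 -m creep '[[0.0025,0,0,0,255],[0.0025,0,0,0,255],[0.0025,0,0,0,255],[0.002,0,0,0,255],[0.002,0,0,0,255],[0.0015,0,0,0,255],[0.0015,0,0,0,255]]'
python3 - <<'E'
from look import *
snap('side','side21');a=cv2.imread('pics/side21.png')[170:280,220:400];cv2.imwrite('pics/s21c.png',cv2.resize(a,None,fx=4.4,fy=4.4,interpolation=2))
snap('wrist','wrist21');s=read_state();Rt=R.from_rotvec(s['orientation']).as_matrix();print(np.array(s['tool_pos']).round(4),np.degrees(np.arctan2(Rt[1,0],Rt[0,0])))
E
```

```text
t: 28.47
tool_pos: [0.6124, -0.0679, 0.0524]
orientation: [3.129, -0.277, -0.0]
force: [-3.6, 1.5, -2.2]
opening: 0.0488
t: 29.05
tool_pos: [0.6265, -0.0704, 0.0523]
orientation: [-3.129, 0.277, 0.0]
force: [-3.6, 1.2, -1.5]
opening: 0.0492
[ 0.6268 -0.0705  0.0524] -10.108451977734955
```

View pics/s21c.png

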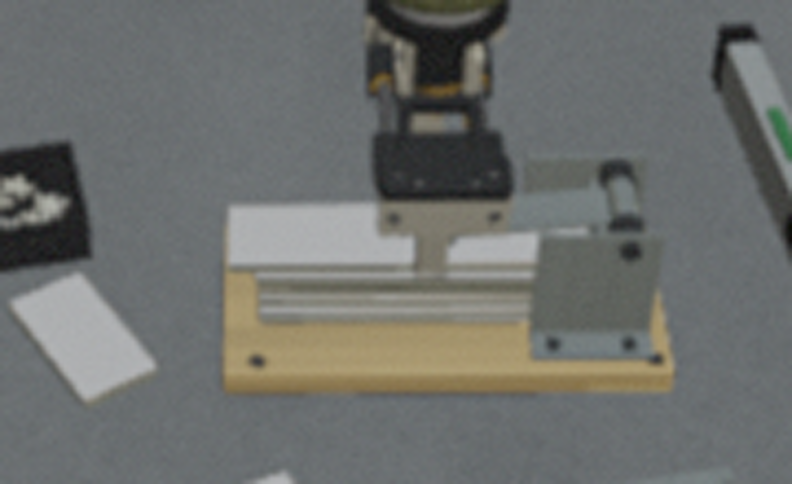

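View pics/wrist21.png

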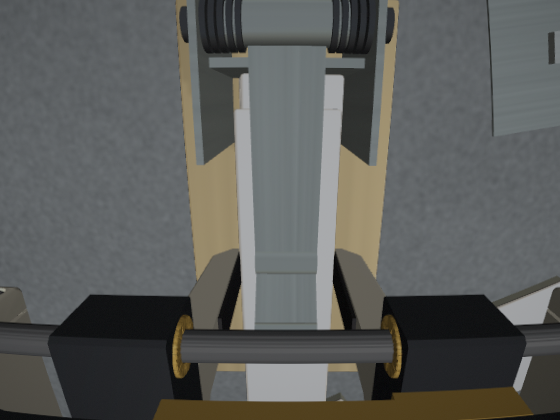

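The tile is centred on the end stop (stop mid column 287, tile 287) with about 18 mm to go.

```bash
python3 -m creep '[[0.0015,0,0,0,255],[0.0015,0,0,0,255],[0.0015,0,0,0,255],[0.0015,0,0,0,255],[0.0015,0,0,0,255],[0.0015,0,0,0,255],[0.001,0,0,0,255],[0.0008,0,0,0,255],[0.0006,0,0,0,255]]' 60; python3 -m creep '[[0.0006,0,0,0,255],[0.0006,0,0,0,255]]'; python3 -m creep '[[0.0006,0,0,0,255],[0.0006,0,0,0,255]]'; python3 -m creep '[[0.0006,0,0,0,255],[0.0006,0,0,0,255]]'
```

```text
t: 29.9
tool_pos: [0.6377, -0.0724, 0.0524]
orientation: [3.129, -0.277, -0.0]
force: [-5.1, 0.7, -0.2]
opening: 0.0487
t: 30.07
tool_pos: [0.6388, -0.0726, 0.0524]
orientation: [3.129, -0.277, -0.0]
force: [-3.6, 1.0, 0.1]
opening: 0.0489
t: 30.23
tool_pos: [0.64, -0.0728, 0.0524]
orientation: [-3.129, 0.277, 0.0]
force: [-5.3, 0.7, -0.7]
opening: 0.0491
t: 30.4
tool_pos: [0.6413, -0.073, 0.0524]
orientation: [-3.129, 0.277, -0.0]
force: [-4.6, 1.3, -0.2]
opening: 0.0494
```

```bash
python3 -m creep '[[0.0006,0,0,0,255],[0.0006,0,0,0,255]]' 60; python3 -m creep '[[0.0005,0,0,0,255],[0.0005,0,0,0,255]]'; python3 -m creep '[[0.0005,0,0,0,255],[0.0005,0,0,0,255]]'
```

```text
t: 30.57
tool_pos: [0.6424, -0.0733, 0.0524]
orientation: [-3.129, 0.277, 0.0]
force: [-5.0, 1.0, 0.1]
opening: 0.049
t: 30.73
tool_pos: [0.6434, -0.0735, 0.0524]
orientation: [3.129, -0.277, -0.0]
force: [-5.2, 1.3, 0.0]
opening: 0.0489
t: 30.9
tool_pos: [0.6437, -0.0735, 0.0523]
orientation: [-3.129, 0.277, 0.002]
force: [-10.3, 2.6, 4.2]
opening: 0.0489
```

```bash
python3 -m creep '[[0.0004,0,0,0,255],[0,0,0,0,255]]' 60
python3 - <<'E'
from look import *
snap('side','side22');a=cv2.imread('pics/side22.png')[170:280,220:400];cv2.imwrite('pics/s22c.png',cv2.resize(a,None,fx=4.4,fy=4.4,interpolation=2))
snap('wrist','wrist22');a=cv2.imread('pics/wrist22.png')[0:260,160:410];cv2.imwrite('pics/w22c.png',cv2.resize(a,None,fx=2.3,fy=2.3,interpolation=2))
E
```

```text
t: 31.07
tool_pos: [0.6437, -0.0735, 0.0523]
orientation: [-3.129, 0.277, 0.004]
force: [-10.1, 1.6, 4.3]
opening: 0.0486
```

View pics/s22c.png

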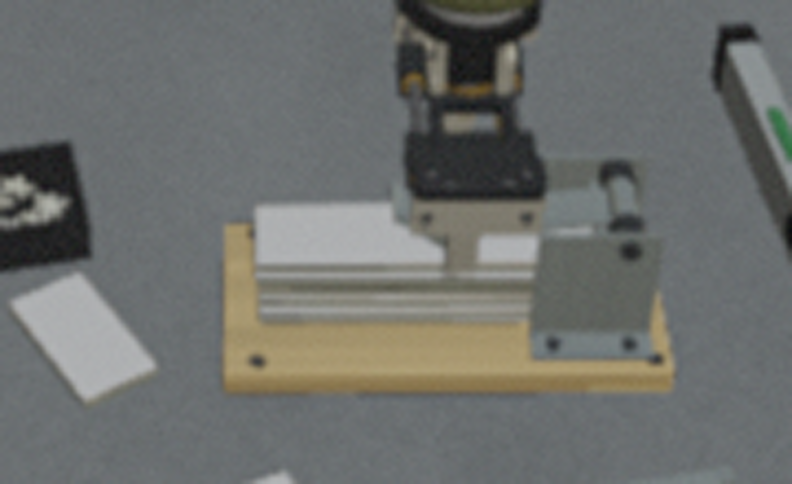

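View pics/w22c.png

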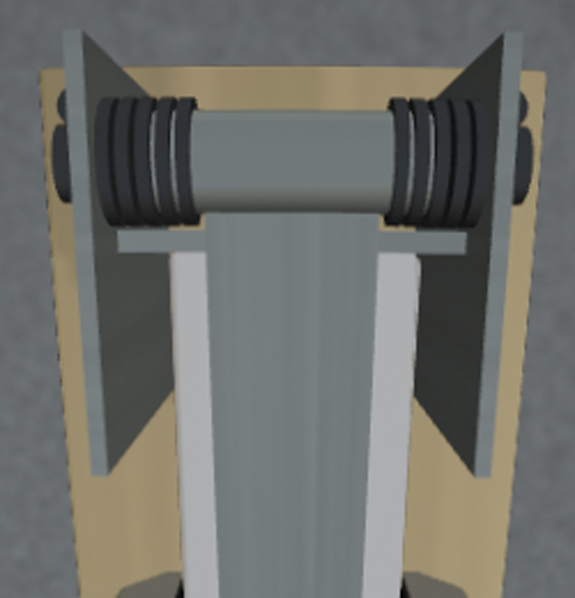

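The tile is home: its end meets the stop on both sides, it is square in the wrist view, and its rear lines up with the pile end in the side view. Relieve the push and release gently.

```bash
python3 -m creep '[[-0.0005,0,0,0,255],[0,0,0,0,255]]' 30; python3 -m creep '[[0,0,0,0,70],[0,0,0,0,70],[0,0,0,0,70],[0,0,0,0,70],[0,0,0,0,70],[0,0,0,0,70]]' 30
python3 - <<'E'
from look import *
snap('wrist','wrist23');a=cv2.imread('pics/wrist23.png')[0:400,130:440];cv2.imwrite('pics/w23c.png',cv2.resize(a,None,fx=1.5,fy=1.5,interpolation=2))
E
```

```text
t: 31.33
tool_pos: [0.6437, -0.0735, 0.0524]
orientation: [-3.129, 0.277, 0.002]
force: [-7.8, 1.3, 2.1]
opening: 0.0495
t: 31.83
tool_pos: [0.6446, -0.0737, 0.0525]
orientation: [3.129, -0.277, 0.001]
force: [0.3, -0.7, -0.4]
opening: 0.0672
```

View pics/w23c.png

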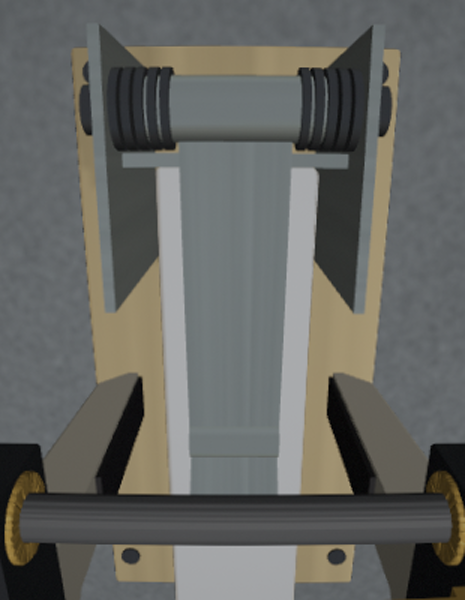

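Released, with zero residual force and the tile still against the stop. Lift straight up and inspect.

```bash
python3 -m creep '[[0,0,-0.005,0,70],[0,0,-0.01,0,70],[0,0,-0.02,0,70],[0,0,-0.03,0,70],[0,0,-0.03,0,70],[0,0,-0.03,0,70],[0,0,0,0,70]]' 30; python3 -m creep '[[-0.02,-0.03,0,0,70],[-0.02,-0.04,0,0,70],[-0.02,-0.04,0,0,70],[0,-0.03,0,0,70],[0,0,0,0,70],[0,0,0,0,70]]';  python3 - <<'E'
from look import *
for c in('wrist','side','scene'): snap(c,c+'24')
a=cv2.imread('pics/side24.png')[170:280,220:400];cv2.imwrite('pics/s24c.png',cv2.resize(a,None,fx=4.4,fy=4.4,interpolation=2))
a=cv2.imread('pics/scene24.png')[220:340,200:330];cv2.imwrite('pics/c24c.png',cv2.resize(a,None,fx=5,fy=5,interpolation=2))
E
```

```text
t: 32.47
tool_pos: [0.6483, -0.0743, 0.1871]
orientation: [3.128, -0.276, 0.02]
force: [1.3, -0.1, 0.6]
opening: 0.0675
t: 32.97
tool_pos: [0.6117, 0.0705, 0.1784]
orientation: [-3.13, 0.272, -0.002]
force: [-0.3, -1.0, -0.0]
opening: 0.0676
```

View pics/s24c.png

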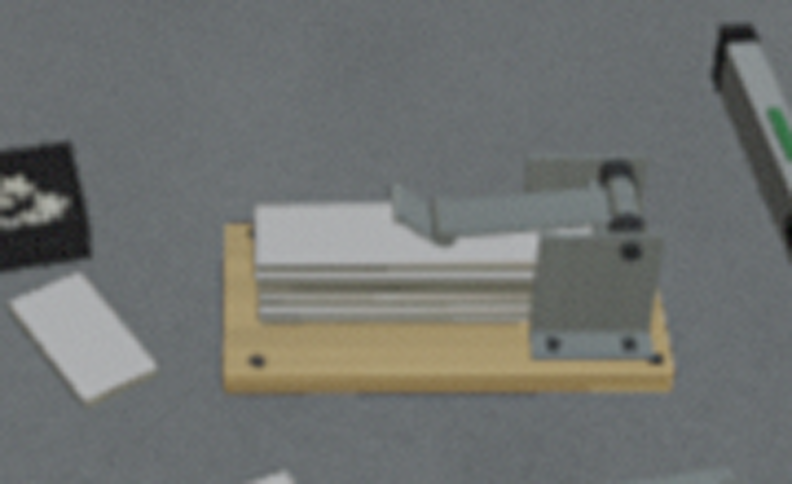

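View pics/c24c.png

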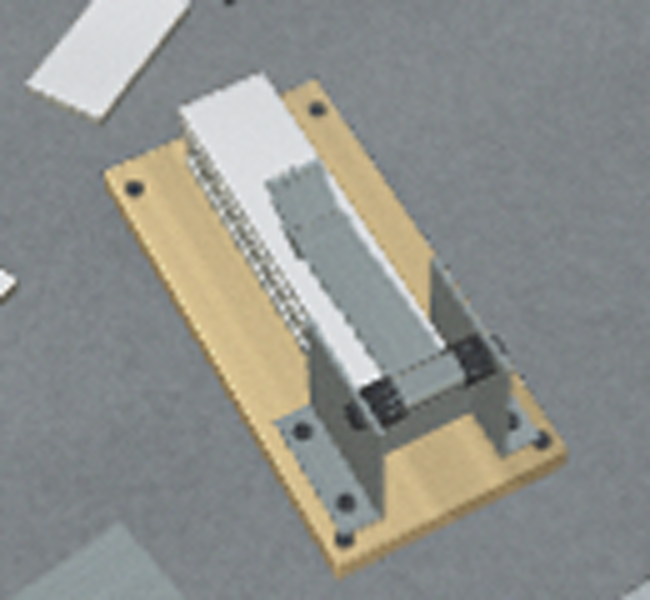

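View pics/wrist24.png

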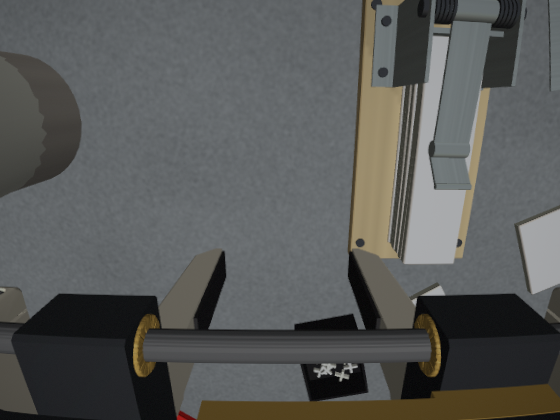

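View pics/scene24.png

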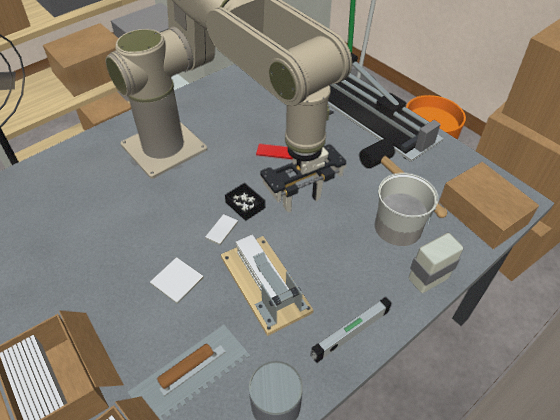

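The tile lies flat and square on the pile under the arm, its end at the stop. The bystanders haven't moved, and the robot is clear. Handing in.

Run:
```python
from plant import *
print(read_state()['t']); print(close_job())
```

```text
33.1167
the job is handed in; nothing more can be done
None
```

The white tile is on top of the pile, glazed side up and clamped under the sprung arm with its end against the steel stop. I let it go and handed the job in at 33.1 s.

**How it went**
- **Feeling for the pile:** I felt for the top twice and got the same height both times, about 61 mm above the bench.
- **Under the arm:** Lifting the arm took 13 to 18 N of push, slightly above the 8 to 15 N quoted, because I was also pressing the tile down. I eased that off. Sliding then took 2 to 5 N.
- **At the stop:** I pressed the tile home gently, with about 10 N.

**Last checks**
- **Tile:** The side, scene and wrist pictures show it flat and square. Its rear end is in line with the pile's open end, the arm bears on it, and the leading end met the stop evenly on both sides.
- **Robot:** The force dropped to zero when I let go, and the robot is clear of everything.
- **Bench:** The other things look unmoved in the final pictures; I did not measure them.

**What disagreed or went wrong**
- **Finger length:** The fingertips reach about 23 mm less far than stated. My first grip closed above the tile without touching it, so I found the bench by feel instead.
- **First try at the pile:** The tile tipped about 1.5° nose-up in the grip. I set it down on clear bench, regripped it further forward and harder, and tried again.
- **Sideways position:** The cameras differed by 1 to 2 mm on where the tile lay across the pile, so its centring is only known to about that.

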